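Close and lock the leaning deburring pot

TASK

Get the loaded deburring pot ready to run: first press its hinged lid fully shut, then turn the lock collar clockwise by its wing until the collar's pointer rib lines up with the fixed mark on the pot, and last fold the keeper flap fully down over the wing. Leave the loose things around the machine where they are.

Things in the scene. Friction and masses are not known exactly. Their poses are not given: they have to be found in the camera images.
- machine: Blue and dark steel bench deburring machine, fixed, base plate 340 x 340 x 12 mm. Origin on the table right under the centre of the pot's mouth; x horizontal, away from the machine's front (the side to which the pot leans, facing the robot), y left seen from the robot, z up. All 'pot frame' coordinates below are in mm in the frame of pot, angles there counted from +x towards +y.
- pot: Round grey pot, 124 mm diameter, 118 mm deep, fixed, leaning 30 deg from vertical to the machine's front. Origin: centre of the mouth on the pot's axis, 170 mm above the table. z = the axis, out of the mouth (up and to the front); x = up the slope of the mouth; y = left. Fixed lid hinge block at (76, 0, -8); fixed post 16 x 26 mm, z -33 to 45, under the keeper's pivot.
- lid (a joint): Lid angle, rad: 0 = fully shut (hard stop), grows as it opens, stop at 1.6; starts 0.9 to 1.35. Flat round aluminium lid, 132 mm diameter, 10 mm thick, hinged at the uphill side of the mouth. Shut it covers z = 2 to 12 (pot frame) and runs from the hinge to -x; opening raises its downhill edge to +z. Stiff: stays where left, never falls; 1 to 4 N at lid_face moves it.
- lid_pivot (a point): Point on the lid's hinge axis (parallel to the pot's y), at (78, 0, 12) in the pot frame; it lies in the plane of the lid's outer face. The outer face is flat but for a bolt head in its middle, 28 mm diameter, 5 mm high.
- lid_face (a point): A good point to push, on the outer (upper) face of the lid, 113 mm from the hinge axis; moves with the lid.
- collar (a joint): Angle of the lock collar about the pot's axis, rad: 0 = locked (pointer rib in line with the mark), positive = counter-clockwise looking into the mouth (unlocked); starts 0.7 to 1.2; range -0.3 to 1.4, nothing stops it at the mark. Stiff: stays where left, takes 5 to 6 N at the wing. A steel ring, 156 mm outside diameter, z = -18 to -2 in the pot frame, round the pot's neck.
- wing (a point): Grip point of the wing, the collar's only handle: a steel plate 14 mm thick (tangential), 42 mm long (radial, 72 to 114 mm from the axis), standing parallel to the axis from z = -2 to 42 (pot frame). The point is in mid thickness, 96 mm from the axis, z = 22; it moves with the collar: at joint angle q the wing stands at pot-frame angle 100 deg + q.
- pointer (a point): Outer end of the pointer rib on the collar's top, 6 mm wide, 14 mm long, at pot-frame angle 180 deg + q. The collar also has two claws (26 mm wide, up to z = 19, 62 to 78 mm from the axis) at 55 and 235 deg + q.
- mark (a point): The fixed locked mark: a dark steel rib 6 mm wide on the pot, just outside the collar, 72 to 108 mm from the axis, on the downhill side (pot-frame angle 180 deg). This point is in its top, 82 mm from the axis.
- keeper (a joint): Angle of the keeper flap, rad: 0 = fully folded down (hard stop), grows as it opens, stop at 2.3; starts 1.8 to 2.15, standing up, leaning away from the wing. Stiff: stays where left, 1 to 2 N moves it. Steel strip 26 mm wide, 8 mm thick, 98 mm long from its pivot, at its free end a lip 8 mm thick that reaches 26 mm below the mid plane.
- keeper_pivot (a point): The keeper's pivot, at (54, 109, 50) in the pot frame, in the strip's mid thickness. Folded down, the strip is square to the pot's axis, outer face at z = 54, runs from the pivot in pot-frame direction 190 deg and covers the locked wing. Hinge axis square to that and to the pot's axis; opening raises the free end to +z, then over, away from the wing.
- keeper_face (a point): A good point to push, on the strip's outer face, 70 mm from the pivot; moves with the keeper.
- blank_a: Loose dark steel cylinder, 54 mm diameter, 55 mm high, standing on the machine's base plate at the right front; origin at the centre of its underside. Bystander.
- wrench: Loose steel wrench, 150 mm, lying on the base plate at the left front. Bystander.
- blank_b: Loose dark steel cylinder, 70 mm diameter, 80 mm high, on the table left of the machine; origin at the centre of its underside. Bystander.
- sleeve: Loose dark steel sleeve, 90 mm outside diameter, 50 mm high, on the table to the left; origin at the centre of its underside. Bystander.
- oil: Loose grey plastic oil bottle, 64 mm diameter, 160 mm high, on the table to the right; origin at the centre of its underside. Bystander.

How it is judged:
By the outcome, as a careful person would: the job done as asked, in the order asked, and still so for the second after the job is handed in, with the robot touching nothing.
It also fails if it takes over 64 s, if anything falls off the work surface, if the arm or the gripper's body presses on something with over 40 N, if the wrist force passes 120 N, or if a joint passes its speed limit or range.

ROBOT

A 7-joint arm with a two-finger parallel gripper is mounted at the origin on the work surface. World frame = base frame: x ahead of the robot, y to its left, z up, the work surface at z = 0. Lengths are in mm, angles in rad, forces in N, time in s.
With the tool pointing down it reaches from about 400 to 875 mm from the base axis. Payload 4.4 kg.
Tool frame: the origin (TCP) lies midway between the tips of the shut fingers; the grasp point (between the pads) lies 19 mm behind it; x points along the fingers, z is the direction in which the jaws open and shut, and the axes are right-handed (so a half turn about x gives the same grasp; the last joint's range is limited). The gripper opens to 85 mm and grips with 20 to 120 N. Pads are 22 mm wide; open, the fingers measure 114 mm over their backs; the gripper's body (76 mm by 85 mm) begins 54 mm behind the grasp point. The pads swing forward as they close: fully open they stand 13 mm farther back than shut.
Start: joints at [1.17, 0.628, 0.038, 1.517, -0.027, 0.996, -0.02], TCP at [213.606, -613.914, 207.313] pointing down, gripper open.
Joint ranges: [-3.06, 3.06], [-0.37, 2.12], [-1.25, 1.32], [0.18, 2.47], [-1.1, 4.24], [0.23, 1.98], [-2.94, 2.94]. Speed limits (rad/s): [2.57, 2.57, 3.14, 3.14, 3.14, 3.14, 3.14].

INTERFACE

Orientations are given as [roll, pitch, yaw] about the fixed x, y, z axes, in that order (R = Rz(yaw) Ry(pitch) Rx(roll)).
In Python, from cell import ctrl gives the robot as it stands. The module is installed in compiled form; this text tells all that it offers.
- The arm moves only by the tool servo_tool, never from a script. Its argument "rows" is a list of rows, each an object of numbers: "dx", "dy", "dz": the shift along the tool's x, y, z in units of 750 mm (1.0 is 750 mm); "wx", "wy", "wz": the turn, a rotation vector about the tool's x, y, z in units of 6 degrees (1.0 is 6 degrees); "fingers": the closure, from 0 (fully open) to 1 (shut). In form: [{"dx": .., "dy": .., "dz": .., "wx": .., "wy": .., "wz": .., "fingers": ..}, ...]. A call has 1 to 5 rows; each row shifts and turns the commanded pose from where the row before left it, along the tool's axes as they then stand; what a row does not reach is not made up. A row lasts 1/8 s, in which the tool goes at most 62.5 mm and 10.7 degrees, less where a joint would pass 70% of its speed; a pose out of reach is approached as far as the arm can. A call with a number of a shift or a turn outside -1 to 1 is refused whole. A call with a gripper value outside its range is refused whole. The fingers move at their own pace and stop on an object; the grip force is fixed at half the most. Time passes only in rows, so rows that do not move let the fingers close. It gives the time, the measured TCP pose, the force and the opening at its end, in the units of the state.
- ctrl.read_state(): the state, without advancing time (a new reading comes with each control period).
- ctrl.get_image(name): name is "side" or "top"; returns the picture (480x640x3 uint8, red, green, blue); there is no depth.
- ctrl.camera_info(name): a dict with "fovy" (degrees; the focal length in pixels is half the picture's height over the tangent of half this angle, whatever the lens; pixels are square), "cx", "cy" (the principal point, pixels), "R" (3x3) and "t" (3): a world point X has camera coordinates R X + t. Camera axes: x right, y down, z forward; pixel columns grow to the right and rows downward; lengths in mm; the calibration is good to about 2 mm. A picture is of the moment at which its call begins. camera_info takes no time and is no camera call.
- ctrl.finish_job(): hands the job in, once; it reports no verdict.
Trained networks look in the newest picture that a camera, given by its name, has taken for a name from the list of things; names that differ only in an ending like _2 or _b are one class to them, and where a whole thing is asked for, a point or a joint stands for the part that bears it (a point fixed in the world has none). Each returns a list of dicts, best first, with "conf" (0 to 1); they miss things now and then, are a little off and sometimes report something else, mostly with a low value. They report only what shows in the picture. A call takes as long as a camera call.
- ctrl.search_frame(label, camera): "extent" ([centre column, centre row, width, height] in pixels, round what is visible of it).
- ctrl.silhouettes(label, camera): "region" (480x640 bool, what is visible of it) and "extent" ([centre column, centre row, width, height] in pixels, round what is visible of it).
- ctrl.mark_of(label, camera): "point" ([column, row] in pixels: a listed point, or the origin of a listed thing).
The state is a dict: "clock": time; "qpos": joint angles; "qd": joint speeds; "tau": joint torques, N m; "eef_pos": TCP position; "tool_rot": TCP orientation; "force": force on the tool from outside, world axes, zero at the start; "torque": the same for the moment, N m; "width": finger opening in mm.
Only numpy, scipy, OpenCV 4.12 (cv2) and the standard library are available. Lean on these libraries where they do the work, as an engineer would, in place of code of your own. Each camera call takes 0.05 s, during which the arm holds its last target.

## Working session

There is one attempt and no reset: what is moved stays moved. The work goes in short steps, Python scripts to look and compute and a tool call to move; the robot and the scene stay as the last step left them, time stands still between calls to the robot, and variables do not carry over. Pictures are saved under pics/ and viewed, and the job is handed in when it is done.

Besides the shell and the picture viewer there is one more tool, called by a JSON object that holds its "name" and its "arguments". servo_tool: Moves the arm, as the interface text tells. Its arguments: {"type":"object","properties":{"rows":{"type":"array"}},"required":["rows"]}

```bash
mkdir -p pics; ls; python3 - <<'E'
from cell import ctrl
import cv2
print(ctrl.read_state())
for n in("side","top"):
    im=ctrl.get_image(n); cv2.imwrite(f"pics/{n}0.png",im[:,:,::-1]); print(n,ctrl.camera_info(n))
    for l in("lid_pivot","lid_face","wing","pointer","mark","keeper_pivot","keeper_face","machine","pot"):
        r=ctrl.mark_of(l,n); print(l,[(x['conf'].__round__(2),[round(float(v),1) for v in x['point']]) for x in r[:2]])
E
```

```text
pics
{'clock': 0.0, 'qpos': array([ 1.17020112,  0.62932208,  0.03845425,  1.51839871, -0.02699648,
        0.9963079 , -0.01998217]), 'qd': array([ 1.52864231e-03,  1.03985907e-04,  1.15754640e-03, -1.16843364e-03,
       -3.90732934e-05, -1.27729605e-03, -5.79706602e-04]), 'tau': array([ 6.51555320e-05, -5.63395786e+01,  1.22629635e+00, -1.93446547e+01,
        1.10010174e-02,  1.04035327e-02,  3.70789053e-06]), 'eef_pos': array([ 213.36585584, -613.25329741,  206.39513518]), 'tool_rot': array([-3.12335867,  1.56887865,  1.92383462]), 'force': array([ 0.11816121, -1.01826705,  0.44700784]), 'torque': array([ 0.01899803, -0.02616689,  0.00638688]), 'width': 85.24585782759324}
side {'fovy': 49.565223483898, 'cx': 314.11560904389864, 'cy': 247.7853285684565, 'R': array([[ 0.99223687, -0.12431988,  0.00324966],
       [-0.07059643, -0.58458024, -0.80825868],
       [ 0.10238231,  0.80175464, -0.58881861]]), 't': array([-572.16596915,  142.51519533, 1208.59618484])}
lid_pivot [(0.79, [362.4, 252.2])]
lid_face [(0.84, [312.0, 223.2])]
wing [(0.64, [293.2, 261.8]), (0.22, [336.8, 185.3])]
[... 189 characters left out ...]
0.7])]
pot [(0.75, [329.0, 269.9]), (0.54, [284.8, 198.6])]
top {'fovy': 45.25394876628744, 'cx': 320.4127915901865, 'cy': 235.06502966950967, 'R': array([[-0.02210033, -0.99975026,  0.00331465],
       [-0.99421959,  0.0216294 , -0.10516451],
       [ 0.10506655, -0.00561966, -0.99444931]]), 't': array([ -11.00410632,  592.85102357, 1476.77403757])}
lid_pivot [(0.68, [373.8, 200.6]), (0.51, [335.2, 268.1])]
lid_face [(0.85, [380.7, 238.5])]
wing [(0.96, [344.1, 260.9])]
pointer [(0.61, [392.1, 252.7])]
mark [(0.62, [148.2, 265.0]), (0.6, [367.8, 262.8])]
keeper_pivot [(0.63, [329.3, 213.9])]
keeper_face [(0.71, [328.5, 217.3])]
machine [(0.71, [368.9, 240.9]), (0.36, [148.3, 265.5])]
pot []
```

View pics/side0.png

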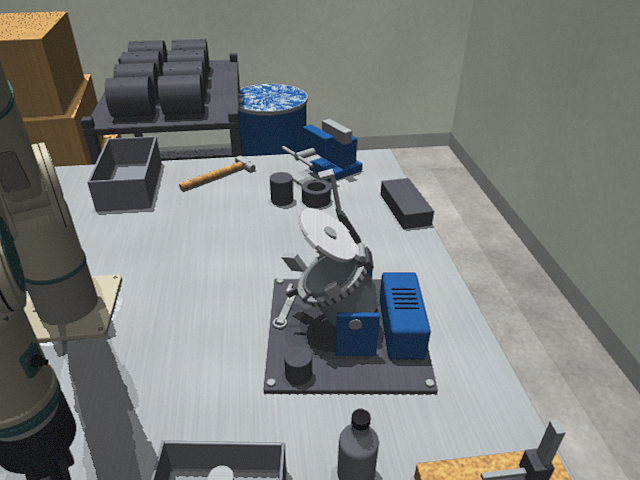

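View pics/top0.png

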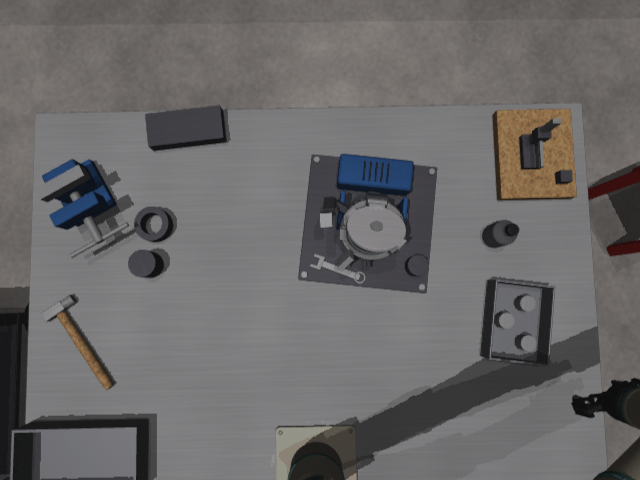

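```bash
python3 - <<'E'
import cv2
a=cv2.imread("pics/side0.png")[160:400,240:460]; b=cv2.imread("pics/top0.png")[140:300,290:450]
cv2.imwrite("pics/side0z.png",cv2.resize(a,None,fx=2.5,fy=2.5,interpolation=cv2.INTER_CUBIC))
cv2.imwrite("pics/top0z.png",cv2.resize(b,None,fx=3.75,fy=3.75,interpolation=cv2.INTER_CUBIC))
E
```

```text
(no output)
```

View pics/side0z.png

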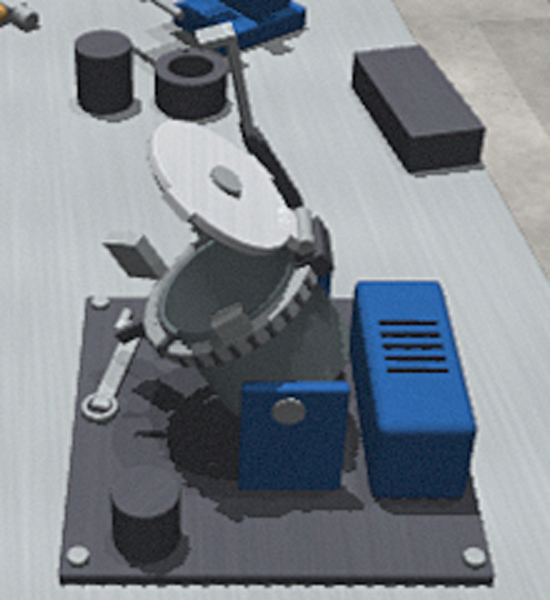

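View pics/top0z.png

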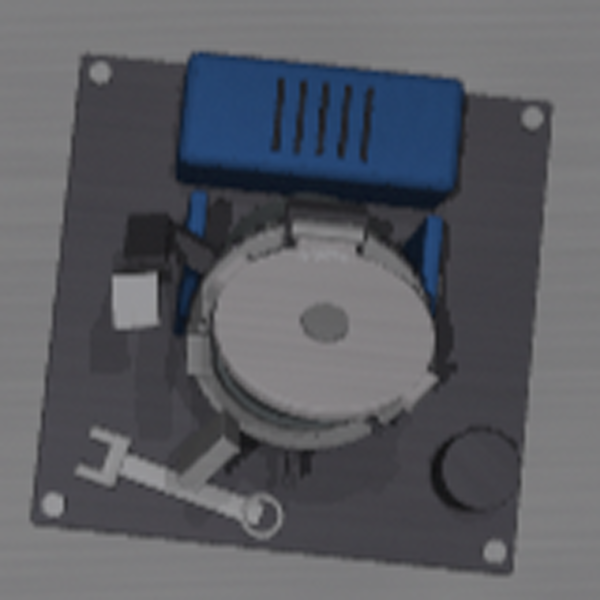

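```bash
cat > h.py <<'E'
import numpy as np
from cell import ctrl
from scipy.optimize import least_squares
from scipy.spatial.transform import Rotation as Ro
CI={n:ctrl.camera_info(n) for n in("side","top")}
def proj(X,n):
    c=CI[n]; p=np.atleast_2d(X)@np.array(c["R"]).T+c["t"]; f=240/np.tan(np.radians(c["fovy"]/2))
    return np.c_[c["cx"]+f*p[:,0]/p[:,2], c["cy"]+f*p[:,1]/p[:,2]]
s,c30=.5,np.cos(np.pi/6)
# pot axes in machine frame: z=(-sin30,0,cos30), x=(cos30,0,sin30)
Rp=np.array([[c30,0,-s],[0,1,0],[s,0,c30]])
def m2w(P,m): return np.atleast_2d(P)@Ro.from_euler('z',m[2]).as_matrix().T+[m[0],m[1],0]
def p2w(P,m): return m2w(np.atleast_2d(P)@Rp.T+[0,0,170],m)
def Rpw(m): return Ro.from_euler('z',m[2]).as_matrix()@Rp
def pol(r,a,z): return np.array([r*np.cos(a),r*np.sin(a),z])
def lidp(d,h,y,t): # d from hinge along lid, h above face
    return np.array([78-d*np.cos(t)+h*np.sin(t)*1.0, y, 12+d*np.sin(t)+h*np.cos(t)])
kd=np.array([np.cos(np.radians(190)),np.sin(np.radians(190)),0]); ky=np.array([-kd[1],kd[0],0])
def keep(d,h,t,w=0): return np.array([54,109,50.])+kd*(d*np.cos(t)-h*np.sin(t))+np.array([0,0,1])*(d*np.sin(t)+h*np.cos(t))+ky*w
def pts(m,L,q,k):
    D=np.pi/180
    return dict(lid_pivot=p2w([78,0,12],m)[0],lid_face=p2w(lidp(113,0,0,L),m)[0],wing=p2w(pol(96,100*D+q,22),m)[0],
     pointer=p2w(pol(78,np.pi+q,-2),m)[0],mark=p2w([-82,0,-2],m)[0],keeper_pivot=p2w([54,109,50],m)[0],keeper_face=p2w(keep(70,4,k),m)[0],
     machine=m2w([0,0,0],m)[0],pot=p2w([0,0,0],m)[0])
E
python3 - <<'E'
from h import *
obs=[("lid_pivot","side",362.4,252.2),("lid_face","side",312,223.2),("wing","side",293.2,261.8),("pointer","side",303.7,298.9),("mark","side",295.4,289),
("keeper_pivot","side",334.6,211.6),("keeper_face","side",333.9,184.4),("machine","side",329.5,330.7),("pot","side",329,269.9),
("lid_pivot","top",373.8,200.6),("lid_face","top",380.7,238.5),("wing","top",344.1,260.9),("pointer","top",392.1,252.7),("mark","top",367.8,262.8),
("keeper_pivot","top",329.3,213.9),("keeper_face","top",328.5,217.3),("machine","top",368.9,240.9)]
cz=[(82,55),(552,102),(513,572),(33,525)]
cor=np.array([(290+u/3.75,140+v/3.75) for u,v in cz])
def f(p):
    m,L,q,k,ox,oy=p[:3],p[3],p[4],p[5],p[6],p[7]
    P=pts(m,L,q,k); r=[]
    for n,c,u,v in obs: r+=list((proj(P[n],c)[0]-[u,v])/2)
    C=m2w(np.array([[170,170,12],[170,-170,12],[-170,-170,12],[-170,170,12]])+[ox,oy,0],m)
    return np.r_[r,(proj(C,"top")-cor).ravel()]
r=least_squares(f,[600,-100,-.1,1.1,.9,2,0,0],loss="soft_l1")
print(r.x.round(3),r.cost)
for i,o in enumerate(obs): print(o[:2],(2*f(r.x)[2*i:2*i+2]).round(1))
print(f(r.x)[-8:].round(1))
np.save("fit.npy",r.x)
for n,v in pts(r.x[:3],*r.x[3:6]).items(): print(n,v.round(0))
E
```

```text
[ 5.86705e+02 -1.47118e+02 -1.21000e-01  1.14700e+00  7.34000e-01
  1.82000e+00  3.81410e+01 -1.49200e+00] 12.79913597740875
('lid_pivot', 'side') [-2.2  0.6]
('lid_face', 'side') [1.6 1.5]
('wing', 'side') [-1.6  0.1]
('pointer', 'side') [0.2 2.2]
('mark', 'side') [-1.3 -0.5]
('keeper_pivot', 'side') [3.4 2.4]
('keeper_face', 'side') [-2.5  0.3]
('machine', 'side') [-2.6  1.6]
('pot', 'side') [-0.6  2.5]
('lid_pivot', 'top') [3.  0.8]
('lid_face', 'top') [-4.6 -0.6]
('wing', 'top') [ 0.2 -0.6]
('pointer', 'top') [-1.2  1.1]
('mark', 'top') [ 0.4 -2.2]
('keeper_pivot', 'top') [-1.1 -1.4]
('keeper_face', 'top') [-2.2 -2.5]
('machine', 'top') [-2.4 -3.5]
[-0.4 -0.4  0.1 -0.6  0.5  0.6 -0.3  0.3]
lid_pivot [ 648. -155.  219.]
lid_face [ 557. -143.  285.]
wing [518. -79. 151.]
pointer [ 532. -193.  139.]
mark [ 517. -139.  127.]
keeper_pivot [621. -42. 240.]
keeper_face [607. -36. 309.]
machine [ 587. -147.    0.]
pot [ 587. -147.  170.]
```

```bash
cat >> h.py <<'E'
import cv2
def overlay(im,n,p,out,crop,sc):
    m,L,q,k=p[:3],p[3],p[4],p[5]; D=np.pi/180
    big=cv2.resize(im[crop[1]:crop[3],crop[0]:crop[2]],None,fx=sc,fy=sc,interpolation=cv2.INTER_CUBIC)[:,:,::-1].copy()
    def pl(P,col,closed=True):
        uv=(proj(p2w(np.array(P),m),n)-[crop[0],crop[1]]+.5)*sc
        cv2.polylines(big,[uv.round().astype(np.int32)],closed,col,1,cv2.LINE_AA)
    A=np.linspace(0,2*np.pi,60)
    pl([pol(62,a,0) for a in A],(0,255,0))
    pl([pol(78,a,-2) for a in A],(0,255,255))
    pl([lidp(78+66*np.cos(a),0,66*np.sin(a),L) for a in A],(0,0,255))
    w=100*D+q
    def wc(r,t,z): return np.array([r*np.cos(w)-t*np.sin(w),r*np.sin(w)+t*np.cos(w),z])
    pl([wc(72,-7,42),wc(114,-7,42),wc(114,7,42),wc(72,7,42)],(255,0,255)); pl([wc(114,-7,42),wc(114,-7,-2),wc(114,7,-2),wc(114,7,42)],(255,0,255))
    pl([keep(0,4,k,-13),keep(98,4,k,-13),keep(98,4,k,13),keep(0,4,k,13)],(255,160,0))
    pl([keep(98,4,k,-13),keep(98,-26,k,-13),keep(98,-26,k,13),keep(98,4,k,13)],(255,160,0))
    pl([pol(64,np.pi+q,-2),pol(78,np.pi+q,-2)],(0,0,255),False)
    pl([[-72,0,-2],[-108,0,-2]],(255,0,0),False)
    cv2.imwrite(out,big)
SC=((250,170,420,310),4.4); TC=((300,170,440,290),5)
E
python3 - <<'E'
from h import *
p=np.load("fit.npy")
overlay(cv2.imread("pics/side0.png")[:,:,::-1],"side",p,"pics/s1.png",*SC)
overlay(cv2.imread("pics/top0.png")[:,:,::-1],"top",p,"pics/t1.png",*TC)
E
```

```text
(no output)
```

View pics/s1.png

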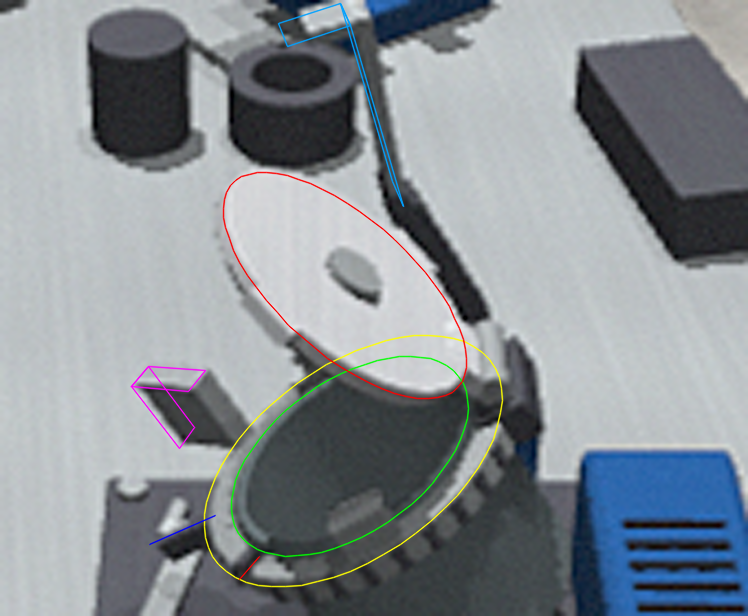

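View pics/t1.png

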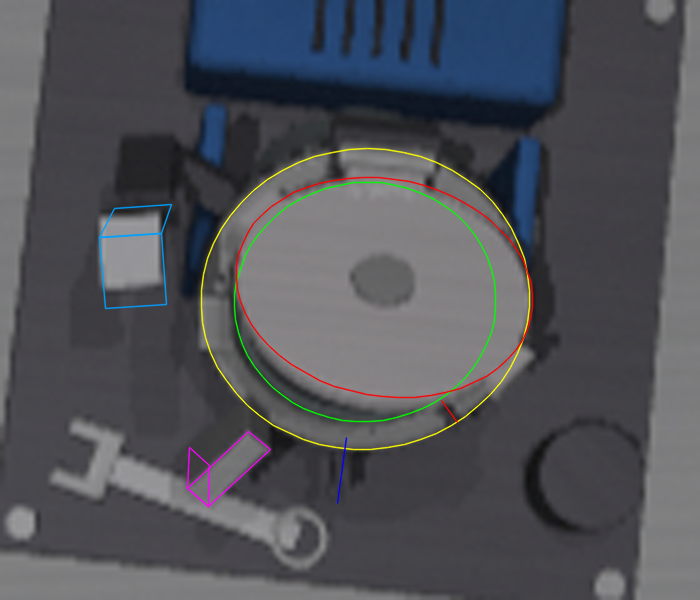

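```bash
python3 - <<'E'
from h import *
p=np.load("fit.npy")
o=np.array([(100,217),(157,212),(162,285),(107,290)])/5+[300-.5,170-.5]
for k in np.arange(1.75,2.2,.05):
    for S in (1,):
        P=[keep(98,4,k,13),keep(98,4,k,-13),keep(98,-26,k,-13),keep(98,-26,k,13)]
        d=proj(p2w(np.array(P),p[:3]),"top")-o; print(k.round(2),d.round(1).tolist())
E
```

```text
1.75 [[12.5, 6.5], [-11.3, 8.3], [-11.2, 7.5], [12.1, 5.8]]
1.8 [[12.3, 4.2], [-11.5, 6.0], [-11.4, 5.4], [11.9, 3.6]]
1.85 [[12.1, 1.8], [-11.6, 3.6], [-11.6, 3.2], [11.7, 1.4]]
1.9 [[12.0, -0.5], [-11.8, 1.3], [-11.8, 0.9], [11.5, -0.8]]
1.95 [[11.8, -2.8], [-11.9, -1.0], [-12.0, -1.4], [11.4, -3.1]]
2.0 [[11.7, -5.2], [-12.1, -3.4], [-12.2, -3.7], [11.2, -5.5]]
2.05 [[11.6, -7.5], [-12.2, -5.7], [-12.4, -6.1], [11.0, -7.8]]
2.1 [[11.5, -9.8], [-12.3, -8.0], [-12.6, -8.5], [10.8, -10.2]]
2.15 [[11.3, -12.1], [-12.4, -10.3], [-12.7, -10.9], [10.7, -12.7]]
2.2 [[11.2, -14.3], [-12.5, -12.5], [-12.9, -13.3], [10.5, -15.1]]
```

```bash
cat >> h.py <<'E'
def fitp():
    p=np.load("fit.npy"); return p
def Rtool(p,beta,ang):
    """tool x = in pot frame, -z tilted by beta deg about pot y (beta=30 -> world down), tool z ~ pot-frame angle ang deg"""
    b=np.radians(beta); x=np.array([-np.sin(b),0,-np.cos(b)])  # toward -x pot
    z=np.array([np.cos(np.radians(ang)),np.sin(np.radians(ang)),0]); z=z-x*(z@x); z/=np.linalg.norm(z)
    y=np.cross(z,x); return Rpw(p[:3])@np.c_[x,y,z]
def plan(T0,Rc,targets):
    """targets: (pos,R,fingers,nrows). print rows"""
    import json
    rows=[]
    for pos,R,f,n in targets:
        rv=Ro.from_matrix(Rc.T@R).as_rotvec()
        for i in range(n):
            R1=Rc@Ro.from_rotvec(rv*1.0/n*1).as_matrix() if 1 else 0
            step=(np.array(pos)-T0)/(n-i)
            d=Rc.T@step/750; w=np.degrees(rv)/n/6
            d=d.round(4); w=w.round(3)
            assert abs(w).max()<=1 and np.linalg.norm(d)*750<62.6,(d*750,w)
            rows.append(dict(dx=d[0],dy=d[1],dz=d[2],wx=w[0],wy=w[1],wz=w[2],fingers=f))
            T0=T0+Rc@d*750; Rc=Rc@Ro.from_rotvec(np.radians(w*6)).as_matrix()
    for i in range(0,len(rows),5): print(json.dumps([{k:float(v) for k,v in r.items() if v!=0 or k=="fingers"} for r in rows[i:i+5]]))
    print(len(rows),T0.round(1))
def st():
    s=ctrl.read_state(); return s,np.array(s["eef_pos"]),Ro.from_euler('xyz',s["tool_rot"]).as_matrix()
E
python3 - <<'E'
from h import *
p=fitp(); p[5]=1.91; np.save("fit.npy",p)
s,T,R=st(); print(R.round(2), s["clock"])
for a in (90,270): print(a,Rtool(p,30,a).round(2).tolist(), np.degrees(Ro.from_matrix(R.T@Rtool(p,30,a)).as_rotvec()).round(1))
for t in (1.147,.8,.4,0): print(t,p2w(lidp(113,0,0,t),p[:3]).round(0))
E
```

```text
[[ 0.    0.94  0.33]
 [-0.    0.33 -0.94]
 [-1.    0.    0.  ]] 1.0
90 [[0.0, -0.99, 0.12], [-0.0, 0.12, 0.99], [-1.0, -0.0, 0.0]] [-153.9    0.     0. ]
270 [[0.0, 0.99, -0.12], [-0.0, -0.12, -0.99], [-1.0, 0.0, -0.0]] [26.1  0.  -0. ]
1.147 [[ 557. -143.  285.]]
0.8 [[ 540. -141.  250.]]
0.4 [[ 536. -141.  205.]]
0 [[ 551. -143.  163.]]
```

```bash
python3 - <<'E'
from h import *
p=fitp(); s,T,R=st()
A=p2w(lidp(113,0,0,p[3]),p[:3])[0]
plan(T,R,[([300,-490,400],Rtool(p,30,-20),1,8),(A+[0,0,90],Rtool(p,30,0),1,8),(A+[0,0,25],Rtool(p,30,0),1,4)])
E
```

```text
[{"dx": -0.0321, "dy": 0.0204, "dz": -0.0148, "wx": -0.856, "fingers": 1.0}, {"dx": -0.0321, "dy": 0.0216, "dz": -0.0129, "wx": -0.856, "fingers": 1.0}, {"dx": -0.0321, "dy": 0.0227, "dz": -0.0109, "wx": -0.856, "fingers": 1.0}, {"dx": -0.0321, "dy": 0.0236, "dz": -0.0088, "wx": -0.856, "fingers": 1.0}, {"dx": -0.0321, "dy": 0.0243, "dz": -0.0067, "wx": -0.856, "fingers": 1.0}]
[{"dx": -0.0321, "dy": 0.0248, "dz": -0.0045, "wx": -0.856, "fingers": 1.0}, {"dx": -0.0321, "dy": 0.025, "dz": -0.0022, "wx": -0.856, "fingers": 1.0}, {"dx": -0.0322, "dy": 0.0252, "wx": -0.856, "fingers": 1.0}, {"dx": 0.0041, "dy": 0.0714, "dz": 0.0085, "wx": -0.475, "fingers": 1.0}, {"dx": 0.0041, "dy": 0.0709, "dz": 0.012, "wx": -0.475, "fingers": 1.0}]
[{"dx": 0.0041, "dy": 0.0702, "dz": 0.0156, "wx": -0.475, "fingers": 1.0}, {"dx": 0.0041, "dy": 0.0693, "dz": 0.019, "wx": -0.475, "fingers": 1.0}, {"dx": 0.0041, "dy": 0.0683, "dz": 0.0225, "wx": -0.475, "fingers": 1.0}, {"dx": 0.0041, "dy": 0.067, "dz": 0.0258, "wx": -0.475, "fingers": 1.0}, {"dx": 0.0041, "dy": 0.0657, "dz": 0.0291, "wx": -0.475, "fingers": 1.0}]
[{"dx": 0.0042, "dy": 0.0641, "dz": 0.0323, "wx": -0.475, "fingers": 1.0}, {"dx": 0.0217, "wx": -0.001, "fingers": 1.0}, {"dx": 0.0217, "wx": -0.001, "fingers": 1.0}, {"dx": 0.0216, "wx": -0.001, "fingers": 1.0}, {"dx": 0.0217, "wx": -0.001, "fingers": 1.0}]
20 [ 556.7 -143.5  310.3]
```

{"name": "servo_tool", "arguments": {"rows": [{"dx": -0.032, "dy": 0.02, "dz": -0.015, "wx": -0.86, "fingers": 1}, {"dx": -0.032, "dy": 0.022, "dz": -0.013, "wx": -0.86, "fingers": 1}, {"dx": -0.032, "dy": 0.023, "dz": -0.011, "wx": -0.86, "fingers": 1}, {"dx": -0.032, "dy": 0.024, "dz": -0.009, "wx": -0.86, "fingers": 1}, {"dx": -0.032, "dy": 0.024, "dz": -0.007, "wx": -0.86, "fingers": 1}]}}

```text
schema error: expected keys dx, dy, dz, wx, wy, wz, fingers
```

{"name": "servo_tool", "arguments": {"rows": [{"dx": -0.032, "dy": 0.025, "dz": -0.004, "wx": -0.86, "fingers": 1}, {"dx": -0.032, "dy": 0.025, "dz": -0.002, "wx": -0.86, "fingers": 1}, {"dx": -0.032, "dy": 0.025, "wx": -0.86, "fingers": 1}, {"dx": 0.004, "dy": 0.071, "dz": 0.009, "wx": -0.47, "fingers": 1}, {"dx": 0.004, "dy": 0.071, "dz": 0.012, "wx": -0.47, "fingers": 1}]}}

```text
schema error: expected keys dx, dy, dz, wx, wy, wz, fingers
```

{"name": "servo_tool", "arguments": {"rows": [{"dx": 0.004, "dy": 0.07, "dz": 0.016, "wx": -0.47, "fingers": 1}, {"dx": 0.004, "dy": 0.069, "dz": 0.019, "wx": -0.47, "fingers": 1}, {"dx": 0.004, "dy": 0.068, "dz": 0.022, "wx": -0.47, "fingers": 1}, {"dx": 0.004, "dy": 0.067, "dz": 0.026, "wx": -0.47, "fingers": 1}, {"dx": 0.004, "dy": 0.066, "dz": 0.029, "wx": -0.47, "fingers": 1}]}}

```text
schema error: expected keys dx, dy, dz, wx, wy, wz, fingers
```

{"name": "servo_tool", "arguments": {"rows": [{"dx": 0.004, "dy": 0.064, "dz": 0.032, "wx": -0.47, "fingers": 1}, {"fingers": 1}]}}

```text
schema error: expected keys dx, dy, dz, wx, wy, wz, fingers
```

All keys are required.

{"name": "servo_tool", "arguments": {"rows": [{"dx": -0.032, "dy": 0.02, "dz": -0.015, "wx": -0.86, "wy": 0, "wz": 0, "fingers": 1}, {"dx": -0.032, "dy": 0.022, "dz": -0.013, "wx": -0.86, "wy": 0, "wz": 0, "fingers": 1}, {"dx": -0.032, "dy": 0.023, "dz": -0.011, "wx": -0.86, "wy": 0, "wz": 0, "fingers": 1}, {"dx": -0.032, "dy": 0.024, "dz": -0.009, "wx": -0.86, "wy": 0, "wz": 0, "fingers": 1}, {"dx": -0.032, "dy": 0.024, "dz": -0.007, "wx": -0.86, "wy": 0, "wz": 0, "fingers": 1}]}}

```text
clock: 1.62
eef_pos: [267.8, -535.1, 328.2]
tool_rot: [-0.382, 1.571, -1.165]
force: [0.4, 0.7, 0.3]
width: -0.1
```

{"name": "servo_tool", "arguments": {"rows": [{"dx": -0.032, "dy": 0.025, "dz": -0.004, "wx": -0.86, "wy": 0, "wz": 0, "fingers": 1}, {"dx": -0.032, "dy": 0.025, "dz": -0.002, "wx": -0.86, "wy": 0, "wz": 0, "fingers": 1}, {"dx": -0.032, "dy": 0.025, "dz": 0, "wx": -0.86, "wy": 0, "wz": 0, "fingers": 1}, {"dx": 0.004, "dy": 0.071, "dz": 0.009, "wx": -0.47, "wy": 0, "wz": 0, "fingers": 1}, {"dx": 0.004, "dy": 0.071, "dz": 0.012, "wx": -0.47, "wy": 0, "wz": 0, "fingers": 1}]}}

```text
clock: 2.25
eef_pos: [365.0, -402.1, 393.7]
tool_rot: [-0.284, 1.57, -0.701]
force: [0.4, -0.5, -0.6]
width: 0.0
```

{"name": "servo_tool", "arguments": {"rows": [{"dx": 0.004, "dy": 0.07, "dz": 0.016, "wx": -0.47, "wy": 0, "wz": 0, "fingers": 1}, {"dx": 0.004, "dy": 0.069, "dz": 0.019, "wx": -0.47, "wy": 0, "wz": 0, "fingers": 1}, {"dx": 0.004, "dy": 0.068, "dz": 0.022, "wx": -0.47, "wy": 0, "wz": 0, "fingers": 1}, {"dx": 0.004, "dy": 0.067, "dz": 0.026, "wx": -0.47, "wy": 0, "wz": 0, "fingers": 1}, {"dx": 0.004, "dy": 0.066, "dz": 0.029, "wx": -0.47, "wy": 0, "wz": 0, "fingers": 1}]}}

```text
clock: 2.88
eef_pos: [525.0, -185.4, 378.5]
tool_rot: [-0.679, 1.57, -0.849]
force: [0.7, -1.4, -0.4]
width: -0.0
```

{"name": "servo_tool", "arguments": {"rows": [{"dx": 0.004, "dy": 0.064, "dz": 0.032, "wx": -0.47, "wy": 0, "wz": 0, "fingers": 1}, {"dx": 0, "dy": 0, "dz": 0, "wx": 0, "wy": 0, "wz": 0, "fingers": 1}]}}

```text
clock: 3.12
eef_pos: [558.0, -137.8, 375.0]
tool_rot: [1.475, 1.567, 1.362]
force: [0.1, -0.5, -0.7]
width: -0.1
```

```bash
python3 - <<'E'
s=open("h.py").read()
s=s.replace("{k:float(v) for k,v in r.items() if v!=0 or k==\"fingers\"}","{k:float(v+0.0) for k,v in r.items()}").replace("d=d.round(4); w=w.round(3)","d=d.round(3); w=w.round(2)")
open("h.py","w").write(s)
E
python3 - <<'E'
from h import *
p=fitp(); s,T,R=st(); print(s["clock"],T)
m=p[:3]
tg=[(p2w(lidp(113,12,0,1.147),m)[0],Rtool(p,30,0),1,3)]
for t,b,n in ((1.0,30,2),(.8,25,3),(.6,20,3),(.4,14,3),(.2,7,3),(.05,0,3)): tg.append((p2w(lidp(113,0,0,t),m)[0],Rtool(p,b,0),1,n))
plan(T,R,tg)
E
```

```text
3.125 [ 558.02691988 -137.77726529  374.95609598]
[{"dx": 0.035, "dy": -0.003, "dz": 0.003, "wx": 0.02, "wy": 0.0, "wz": -0.01, "fingers": 1.0}, {"dx": 0.036, "dy": -0.003, "dz": 0.003, "wx": 0.02, "wy": 0.0, "wz": -0.01, "fingers": 1.0}, {"dx": 0.035, "dy": -0.002, "dz": 0.002, "wx": 0.02, "wy": 0.0, "wz": -0.01, "fingers": 1.0}, {"dx": 0.016, "dy": 0.0, "dz": -0.01, "wx": 0.01, "wy": 0.0, "wz": 0.0, "fingers": 1.0}, {"dx": 0.016, "dy": 0.0, "dz": -0.01, "wx": 0.01, "wy": 0.0, "wz": 0.0, "fingers": 1.0}]
[{"dx": 0.009, "dy": 0.0, "dz": -0.004, "wx": 0.0, "wy": -0.28, "wz": 0.0, "fingers": 1.0}, {"dx": 0.01, "dy": 0.0, "dz": -0.004, "wx": 0.0, "wy": -0.28, "wz": 0.0, "fingers": 1.0}, {"dx": 0.009, "dy": 0.0, "dz": -0.004, "wx": 0.0, "wy": -0.28, "wz": 0.0, "fingers": 1.0}, {"dx": 0.01, "dy": 0.0, "dz": -0.003, "wx": 0.0, "wy": -0.27, "wz": 0.0, "fingers": 1.0}, {"dx": 0.009, "dy": 0.0, "dz": -0.003, "wx": 0.0, "wy": -0.27, "wz": 0.0, "fingers": 1.0}]
[{"dx": 0.01, "dy": 0.0, "dz": -0.003, "wx": 0.0, "wy": -0.27, "wz": 0.0, "fingers": 1.0}, {"dx": 0.01, "dy": 0.0, "dz": -0.001, "wx": 0.0, "wy": -0.34, "wz": 0.0, "fingers": 1.0}, {"dx": 0.01, "dy": 0.0, "dz": -0.002, "wx": 0.0, "wy": -0.34, "wz": 0.0, "fingers": 1.0}, {"dx": 0.009, "dy": 0.0, "dz": -0.003, "wx": 0.0, "wy": -0.34, "wz": 0.0, "fingers": 1.0}, {"dx": 0.01, "dy": 0.0, "dz": 0.0, "wx": 0.0, "wy": -0.39, "wz": 0.0, "fingers": 1.0}]
[{"dx": 0.01, "dy": 0.0, "dz": -0.001, "wx": 0.0, "wy": -0.39, "wz": 0.0, "fingers": 1.0}, {"dx": 0.01, "dy": 0.0, "dz": -0.001, "wx": 0.0, "wy": -0.39, "wz": 0.0, "fingers": 1.0}, {"dx": 0.008, "dy": 0.0, "dz": 0.0, "wx": 0.0, "wy": -0.39, "wz": 0.0, "fingers": 1.0}, {"dx": 0.007, "dy": 0.0, "dz": -0.001, "wx": 0.0, "wy": -0.39, "wz": 0.0, "fingers": 1.0}, {"dx": 0.008, "dy": 0.0, "dz": 0.0, "wx": 0.0, "wy": -0.39, "wz": 0.0, "fingers": 1.0}]
20 [ 548.4 -142.4  167.8]
```

{"name": "servo_tool", "arguments": {"rows": [{"dx": 0.035, "dy": -0.003, "dz": 0.003, "wx": 0.02, "wy": 0.0, "wz": -0.01, "fingers": 1.0}, {"dx": 0.036, "dy": -0.003, "dz": 0.003, "wx": 0.02, "wy": 0.0, "wz": -0.01, "fingers": 1.0}, {"dx": 0.035, "dy": -0.002, "dz": 0.002, "wx": 0.02, "wy": 0.0, "wz": -0.01, "fingers": 1.0}, {"dx": 0.016, "dy": 0.0, "dz": -0.01, "wx": 0.01, "wy": 0.0, "wz": 0.0, "fingers": 1.0}, {"dx": 0.016, "dy": 0.0, "dz": -0.01, "wx": 0.01, "wy": 0.0, "wz": 0.0, "fingers": 1.0}]}}

```text
clock: 3.75
eef_pos: [545.6, -149.6, 271.3]
tool_rot: [-1.696, 1.567, -1.828]
force: [-0.1, -0.7, 1.5]
width: 0.1
```

{"name": "servo_tool", "arguments": {"rows": [{"dx": 0.009, "dy": 0.0, "dz": -0.004, "wx": 0.0, "wy": -0.28, "wz": 0.0, "fingers": 1.0}, {"dx": 0.01, "dy": 0.0, "dz": -0.004, "wx": 0.0, "wy": -0.28, "wz": 0.0, "fingers": 1.0}, {"dx": 0.009, "dy": 0.0, "dz": -0.004, "wx": 0.0, "wy": -0.28, "wz": 0.0, "fingers": 1.0}, {"dx": 0.01, "dy": 0.0, "dz": -0.003, "wx": 0.0, "wy": -0.27, "wz": 0.0, "fingers": 1.0}, {"dx": 0.009, "dy": 0.0, "dz": -0.003, "wx": 0.0, "wy": -0.27, "wz": 0.0, "fingers": 1.0}]}}

```text
clock: 4.38
eef_pos: [534.5, -148.3, 236.0]
tool_rot: [-0.028, 1.425, -0.16]
force: [-1.0, -0.5, 1.4]
width: -0.1
```

{"name": "servo_tool", "arguments": {"rows": [{"dx": 0.01, "dy": 0.0, "dz": -0.003, "wx": 0.0, "wy": -0.27, "wz": 0.0, "fingers": 1.0}, {"dx": 0.01, "dy": 0.0, "dz": -0.001, "wx": 0.0, "wy": -0.34, "wz": 0.0, "fingers": 1.0}, {"dx": 0.01, "dy": 0.0, "dz": -0.002, "wx": 0.0, "wy": -0.34, "wz": 0.0, "fingers": 1.0}, {"dx": 0.009, "dy": 0.0, "dz": -0.003, "wx": 0.0, "wy": -0.34, "wz": 0.0, "fingers": 1.0}, {"dx": 0.01, "dy": 0.0, "dz": 0.0, "wx": 0.0, "wy": -0.39, "wz": 0.0, "fingers": 1.0}]}}

```text
clock: 5.0
eef_pos: [535.6, -148.6, 199.0]
tool_rot: [-0.013, 1.249, -0.144]
force: [-1.3, -0.7, -0.1]
width: -0.2
```

{"name": "servo_tool", "arguments": {"rows": [{"dx": 0.01, "dy": 0.0, "dz": -0.001, "wx": 0.0, "wy": -0.39, "wz": 0.0, "fingers": 1.0}, {"dx": 0.01, "dy": 0.0, "dz": -0.001, "wx": 0.0, "wy": -0.39, "wz": 0.0, "fingers": 1.0}, {"dx": 0.008, "dy": 0.0, "dz": 0.0, "wx": 0.0, "wy": -0.39, "wz": 0.0, "fingers": 1.0}, {"dx": 0.007, "dy": 0.0, "dz": 0.0, "wx": 0.0, "wy": -0.39, "wz": 0.0, "fingers": 1.0}]}}

```text
clock: 5.5
eef_pos: [536.9, -154.1, 177.2]
tool_rot: [-0.044, 1.145, -0.177]
force: [-0.6, 0.2, 0.5]
width: 0.1
```

```bash
python3 - <<'E'
from h import *
p=fitp(); s,T,R=st(); print(s["clock"],T,s["force"],R.T@s["force"])
P=Rpw(p[:3]).T@(T-p2w([0,0,0],p[:3])[0]); print("pot frame",P.round(1))
for n,c in(("side",SC),("top",TC)):
    overlay(ctrl.get_image(n),n,np.r_[p[:3],0,p[4:]],f"pics/{n}2.png",*c)
E
```

```text
5.5 [ 536.8667296  -154.08016883  177.18339361] [-0.55707276  0.16513132  0.54950521] [-0.73890324  0.0776372  -0.29588657]
pot frame [-38.5 -12.9  30.5]
```

View pics/side2.png

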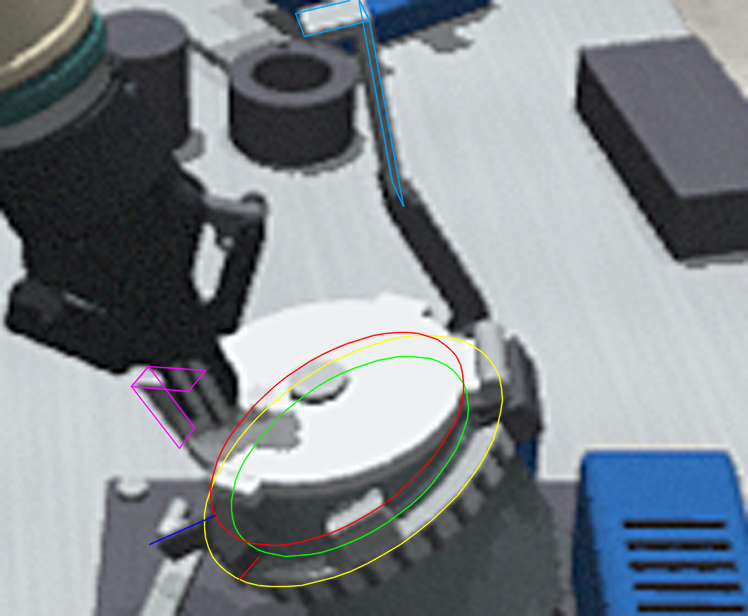

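```bash
python3 - <<'E'
from h import *
p=fitp(); s,T,R=st(); print(s["clock"],T,s["qpos"].round(2)); print((Rpw(p[:3]).T@R).round(3))
E
```

```text
5.6 [ 535.73522661 -154.22004072  176.32218829] [ 0.66  0.45 -0.56  2.22  1.15  0.25 -1.02]
[[-0.101  0.004  0.995]
 [-0.023  1.    -0.006]
 [-0.995 -0.023 -0.101]]
```

View pics/top2.png

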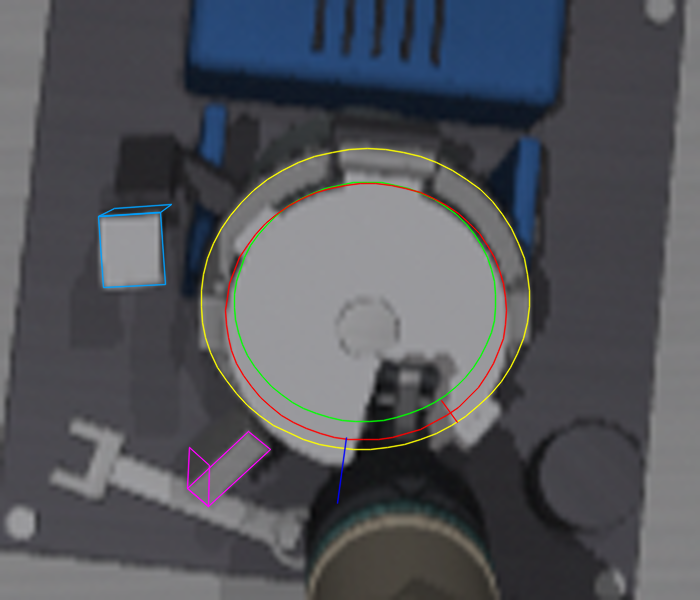

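```bash
cat > kin.py <<'E'
import numpy as np, itertools
from scipy.spatial.transform import Rotation as Ro
Rz=lambda a:Ro.from_euler('z',a).as_matrix(); Ry=lambda a:Ro.from_euler('y',a).as_matrix()
TOOL=np.array([[0,0,-1],[0,1,0],[1,0,0.]])  # columns: tool x=z_f, y=y_f, z=-x_f
def fk(q,L,s=-1):
    # L: h, L1, ex1, ex2, L2, o, L3
    R=Rz(s*q[0]); P=np.array([0,0,L[0]])
    R=R@Ry(q[1])@Rz(s*q[2]); P=P+R@[L[2],0,L[1]]
    R=R@Ry(q[3])@Rz(s*q[4]); P=P+R@[L[3],0,L[4]]
    R=R@Ry(q[5]); P=P+R@[L[5],0,0]
    R=R@Rz(s*q[6]); P=P+R@[0,0,L[6]]
    return P,R@TOOL
E
python3 - <<'E'
from kin import *
from h import st
q0=np.array([1.17020112,0.62932208,0.03845425,1.51839871,-0.02699648,0.9963079,-0.01998217]);T0=np.array([213.366,-613.253,206.395]);R0=Ro.from_euler('xyz',[-3.12335867,1.56887865,1.92383462]).as_matrix()
s,T,R=st(); q=s["qpos"]; print(repr(q.tolist()),T.tolist(),s["tool_rot"].tolist())
for sg in (-1,1):
    L=np.zeros(7)
    print(sg,fk(q0,L,sg)[1].round(3).tolist(),fk(q,L,sg)[1].round(3).tolist())
print(R0.round(3).tolist(),R.round(3).tolist())
E
```

```text
[0.6643795271882945, 0.44577246093924794, -0.5626884744099403, 2.221691990524497, 1.1504488347034498, 0.2450022921525888, -1.0244489968890786] [535.7352266066895, -154.220040724498, 176.32218828927037] [-0.04440036784722581, 1.1479635218823514, -0.1763042002609115]
-1 [[-0.001, 0.944, 0.329], [0.002, 0.329, -0.944], [-1.0, -0.0, -0.002]] [[0.404, 0.135, 0.905], [-0.072, 0.991, -0.116], [-0.912, -0.018, 0.41]]
1 [[-0.001, -0.944, 0.329], [-0.002, 0.329, 0.944], [-1.0, 0.0, -0.002]] [[0.404, -0.135, 0.905], [0.072, 0.991, 0.116], [-0.912, 0.018, 0.41]]
[[-0.001, 0.944, 0.329], [0.002, 0.329, -0.944], [-1.0, -0.0, -0.002]] [[0.404, 0.135, 0.905], [-0.072, 0.991, -0.116], [-0.912, -0.018, 0.41]]
```

```bash
python3 - <<'E'
from kin import *
q0=[1.17020112,0.62932208,0.03845425,1.51839871,-0.02699648,0.9963079,-0.01998217];T0=[213.366,-613.253,206.395]
q1=[0.6643795271882945,0.44577246093924794,-0.5626884744099403,2.221691990524497,1.1504488347034498,0.2450022921525888,-1.0244489968890786];T1=[535.7352266066895,-154.220040724498,176.32218828927037]
A=np.vstack([np.array([fk(q,e)[0] for e in np.eye(7)]).T for q in(q0,q1)]); b=np.r_[T0,T1]
for idx in ([0,1,4,6],[0,1,2,4,6],[0,1,4,5,6],[0,1,3,4,6],[0,1,2,3,4,6]):
    x,r,_,_=np.linalg.lstsq(A[:,idx],b,rcond=None); print(idx,x.round(1),(A[:,idx]@x-b).round(1))
E
```

```text
[0, 1, 4, 6] [247.9 609.4 349.6 351.7] [28.1  8.7 -8.1 -0.1  9.2  8.1]
[0, 1, 2, 4, 6] [282.  641.3 -61.4 384.3 421.5] [28.3 10.9 -0.8  0.4  3.   0.8]
[0, 1, 4, 5, 6] [297.6 587.5 390.5  23.9 352.1] [26.7 10.8  1.3  0.5  1.1 -1.3]
[0, 1, 3, 4, 6] [586.8 445.2  94.3 522.4 372.7] [22.9 10.1  3.8  0.6 -1.4 -3.8]
[0, 1, 2, 3, 4, 6] [1732.3 -457.9  440.9  481.4  982.9  -42.8] [-0.  0. -0. -0.  0. -0.]
```

```bash
cat >> h.py <<'E'
def pot(T,m): return Rpw(m).T@(np.array(T)-p2w([0,0,0],m)[0])
import json,os
def log():
    s=ctrl.read_state()
    with open("log.jsonl","a") as f: f.write(json.dumps([list(s["qpos"]),list(s["eef_pos"]),list(s["tool_rot"])])+"\n")
E
python3 - <<'E'
from h import *
log(); p=fitp(); s,T,R=st(); m=p[:3]
plan(T,R,[(p2w([-37,-10,24],m)[0],Rtool(p,15,0),1,3),(p2w([-36,-7,10],m)[0],Rtool(p,15,0),1,4)])
E
```

```text
[{"dx": 0.003, "dy": 0.001, "dz": 0.002, "wx": -0.03, "wy": 0.51, "wz": 0.07, "fingers": 1.0}, {"dx": 0.002, "dy": 0.002, "dz": 0.001, "wx": -0.03, "wy": 0.51, "wz": 0.07, "fingers": 1.0}, {"dx": 0.003, "dy": 0.001, "dz": 0.002, "wx": -0.03, "wy": 0.51, "wz": 0.07, "fingers": 1.0}, {"dx": 0.004, "dy": 0.001, "dz": 0.002, "wx": 0.0, "wy": 0.0, "wz": 0.0, "fingers": 1.0}, {"dx": 0.004, "dy": 0.001, "dz": 0.001, "wx": 0.0, "wy": 0.0, "wz": 0.0, "fingers": 1.0}]
[{"dx": 0.005, "dy": 0.001, "dz": 0.002, "wx": 0.0, "wy": 0.0, "wz": 0.0, "fingers": 1.0}, {"dx": 0.004, "dy": 0.001, "dz": 0.001, "wx": 0.0, "wy": 0.0, "wz": 0.0, "fingers": 1.0}]
7 [ 549.7 -150.   160.9]
```

{"name": "servo_tool", "arguments": {"rows": [{"dx": 0.003, "dy": 0.001, "dz": 0.002, "wx": 0, "wy": 0.5, "wz": 0.07, "fingers": 1.0}, {"dx": 0.002, "dy": 0.002, "dz": 0.001, "wx": 0, "wy": 0.5, "wz": 0.07, "fingers": 1.0}, {"dx": 0.003, "dy": 0.001, "dz": 0.002, "wx": 0, "wy": 0.5, "wz": 0.07, "fingers": 1.0}, {"dx": 0.004, "dy": 0.001, "dz": 0.002, "wx": 0.0, "wy": 0.0, "wz": 0.0, "fingers": 1.0}, {"dx": 0.004, "dy": 0.001, "dz": 0.001, "wx": 0.0, "wy": 0.0, "wz": 0.0, "fingers": 1.0}]}}

```text
clock: 6.22
eef_pos: [546.4, -150.0, 167.1]
tool_rot: [0.012, 1.305, -0.117]
force: [0.5, -0.5, 0.2]
width: 0.4
```

{"name": "servo_tool", "arguments": {"rows": [{"dx": 0.005, "dy": 0.001, "dz": 0.002, "wx": 0.0, "wy": 0.0, "wz": 0.0, "fingers": 1.0}, {"dx": 0.004, "dy": 0.001, "dz": 0.001, "wx": 0.0, "wy": 0.0, "wz": 0.0, "fingers": 1.0}]}}

```text
clock: 6.48
eef_pos: [550.4, -148.6, 161.1]
tool_rot: [0.01, 1.305, -0.117]
force: [-0.9, -0.4, 0.7]
width: -0.3
```

```bash
python3 - <<'E'
from h import *
log(); p=fitp(); s,T,R=st(); m=p[:3]; print(pot(T,m).round(1),s["force"].round(1),s["qpos"].round(2)); print((Rpw(m).T@R[:,0]).round(2))
E
```

```text
[-35.5  -5.8  10.2] [-0.9 -0.4  0.7] [ 0.77  0.57 -0.79  2.05  0.84  0.54 -0.71]
[-0.26  0.   -0.97]
```

{"name": "servo_tool", "arguments": {"rows": [{"dx": 0.004, "dy": 0, "dz": 0.001, "wx": 0.0, "wy": 0.0, "wz": 0.0, "fingers": 1.0}, {"dx": 0.003, "dy": 0, "dz": 0.001, "wx": 0.0, "wy": 0.0, "wz": 0.0, "fingers": 1.0}]}}

```text
clock: 6.72
eef_pos: [553.6, -148.8, 156.5]
tool_rot: [0.013, 1.305, -0.115]
force: [-1.0, 0.7, 0.2]
width: -0.0
```

```bash
python3 - <<'E'
from h import *
log(); p=fitp(); s,T,R=st(); m=p[:3]; print(pot(T,m).round(1),s["force"].round(1),s["qpos"].round(2))
for n,c in(("side",SC),("top",TC)):
    overlay(ctrl.get_image(n),n,np.r_[p[:3],0,p[4:]],f"pics/{n}3.png",*c)
E
```

```text
[-35.   -5.7   4.7] [-1.   0.7  0.2] [ 0.76  0.58 -0.78  2.04  0.85  0.53 -0.72]
```

View pics/side3.png

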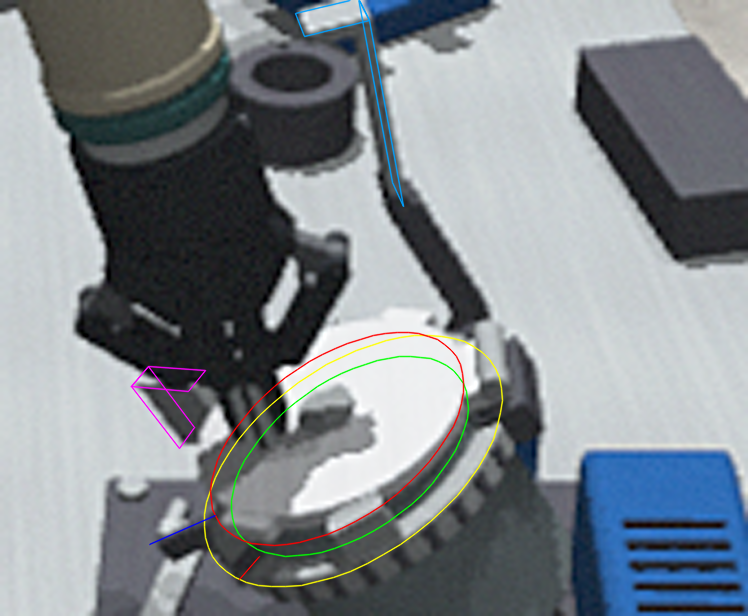

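{"name": "servo_tool", "arguments": {"rows": [{"dx": 0.004, "dy": 0, "dz": 0.001, "wx": 0.0, "wy": 0.0, "wz": 0.0, "fingers": 1.0}, {"dx": 0.003, "dy": 0, "dz": 0.001, "wx": 0.0, "wy": 0.0, "wz": 0.0, "fingers": 1.0}]}}

```text
clock: 7.08
eef_pos: [556.5, -149.4, 151.9]
tool_rot: [0.013, 1.305, -0.115]
force: [-0.5, 0.2, 0.0]
width: -0.3
```

{"name": "servo_tool", "arguments": {"rows": [{"dx": 0.003, "dy": 0, "dz": 0.001, "wx": 0.0, "wy": 0.0, "wz": 0.0, "fingers": 1.0}]}}

```text
clock: 7.2
eef_pos: [557.8, -149.7, 150.0]
tool_rot: [0.013, 1.305, -0.116]
force: [-0.3, 0.3, 0.7]
width: -0.0
```

{"name": "servo_tool", "arguments": {"rows": [{"dx": 0.003, "dy": 0, "dz": 0.001, "wx": 0.0, "wy": 0.0, "wz": 0.0, "fingers": 1.0}]}}

```text
clock: 7.32
eef_pos: [559.1, -149.9, 148.0]
tool_rot: [0.013, 1.305, -0.116]
force: [-1.3, 0.3, 0.8]
width: 0.2
```

```bash
python3 - <<'E'
from h import *
log(); p=fitp(); s,T,R=st(); m=p[:3]; print(pot(T,m).round(1),s["force"].round(1),s["qpos"].round(2))
for n,c in(("side",SC),("top",TC)):
    im=ctrl.get_image(n); cv2.imwrite(f"pics/{n}4f.png",im[:,:,::-1])
    overlay(im,n,np.r_[p[:3],0,p[4:]],f"pics/{n}4.png",*c); print(n,proj(T,n))
E
```

```text
[-34.4  -6.   -5.5] [-1.3  0.3  0.8] [ 0.74  0.6  -0.75  2.04  0.87  0.52 -0.74]
side [[314.95931565 282.67254775]]
top [[373.02803469 242.59451611]]
```

View pics/side4.png

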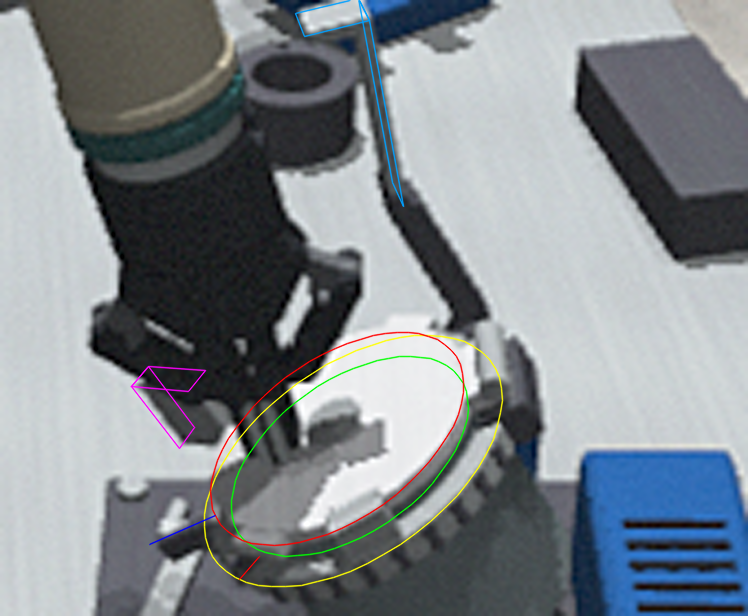

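View pics/top4.png

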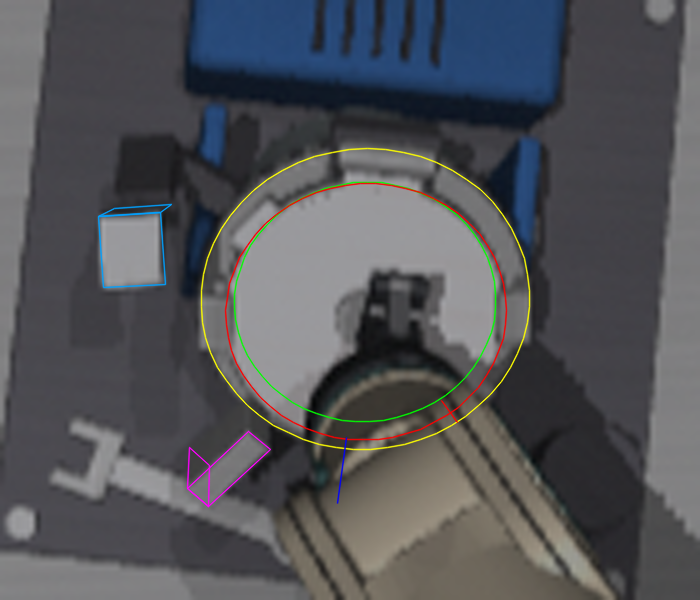

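```bash
python3 - <<'E'
from h import *
s,T,R=st()
print(proj([213.4,-613.3,206.4],"top"),proj([213.4,-613.3,206.4],"side"))
b=cv2.imread("pics/side4f.png")
def cr(n,x0,y0,x1,y1,sc,P):
    im=cv2.imread(f"pics/{n}4f.png")[y0:y1,x0:x1]; im=cv2.resize(im,None,fx=sc,fy=sc,interpolation=cv2.INTER_CUBIC)
    im=cv2.convertScaleAbs(im,alpha=1.8,beta=10)
    for d,c in ((0,(0,0,255)),(-19,(0,255,0)),(-73,(255,0,0))):
        u=proj(T+R[:,0]*d,n)[0]; cv2.circle(im,tuple(((u-[x0,y0])*sc).astype(int)),3,c,-1)
    return im
a=cr("side",250,220,350,310,6,0); t=cr("top",330,200,430,290,6,0)
cv2.imwrite("pics/c4.png",cv2.resize(np.hstack([a,t]),(800,360)))
E
```

```text
[[585.86269504 388.49744073]] [[ 75.33764174 516.58199204]]
```

View pics/c4.png

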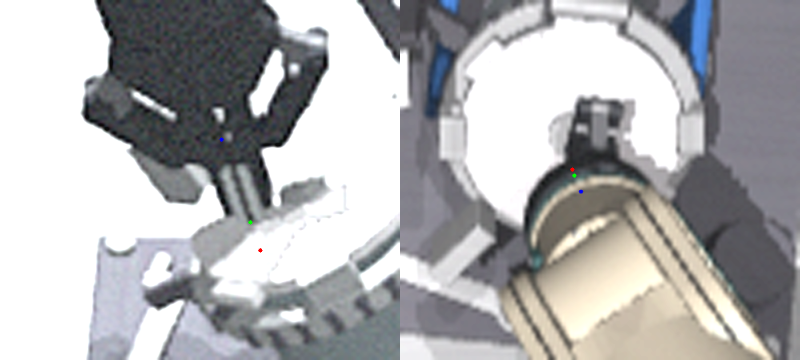

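{"name": "servo_tool", "arguments": {"rows": [{"dx": 0.004, "dy": 0, "dz": 0.001, "wx": 0.0, "wy": 0.0, "wz": 0.0, "fingers": 1.0}, {"dx": 0, "dy": 0, "dz": 0, "wx": 0.0, "wy": 0.0, "wz": 0.0, "fingers": 1.0}]}}

```text
clock: 7.68
eef_pos: [561.0, -149.9, 145.4]
tool_rot: [0.014, 1.304, -0.115]
force: [-1.0, -0.0, -0.2]
width: -0.4
```

{"name": "servo_tool", "arguments": {"rows": [{"dx": 0.004, "dy": 0, "dz": 0.001, "wx": 0.0, "wy": 0.0, "wz": 0.0, "fingers": 1.0}, {"dx": 0, "dy": 0, "dz": 0, "wx": 0.0, "wy": 0.0, "wz": 0.0, "fingers": 1.0}]}}

```text
clock: 7.92
eef_pos: [561.8, -150.1, 144.1]
tool_rot: [0.005, 1.304, -0.123]
force: [-9.3, 1.1, 16.3]
width: -0.1
```

{"name": "servo_tool", "arguments": {"rows": [{"dx": 0.004, "dy": 0, "dz": 0.001, "wx": 0.0, "wy": 0.0, "wz": 0.0, "fingers": 1.0}, {"dx": 0, "dy": 0, "dz": 0, "wx": 0.0, "wy": 0.0, "wz": 0.0, "fingers": 1.0}]}}

```text
clock: 8.18
eef_pos: [562.4, -150.3, 143.6]
tool_rot: [-0.007, 1.304, -0.134]
force: [-23.4, 1.8, 42.2]
width: -0.1
```

{"name": "servo_tool", "arguments": {"rows": [{"dx": -0.02, "dy": 0, "dz": 0, "wx": 0.0, "wy": 0.0, "wz": 0.0, "fingers": 1.0}, {"dx": -0.05, "dy": 0, "dz": 0, "wx": 0.0, "wy": 0.0, "wz": 0.0, "fingers": 1.0}, {"dx": -0.06, "dy": 0, "dz": -0.03, "wx": 0.0, "wy": 0.0, "wz": 0.0, "fingers": 1.0}, {"dx": 0, "dy": 0, "dz": -0.03, "wx": 0.0, "wy": 0.0, "wz": 0.0, "fingers": 1.0}, {"dx": 0, "dy": 0, "dz": 0, "wx": 0.0, "wy": 0.0, "wz": 0.0, "fingers": 1.0}]}}

```text
clock: 8.8
eef_pos: [493.7, -142.3, 222.2]
tool_rot: [0.006, 1.305, -0.122]
force: [-0.5, -0.1, 0.7]
width: 0.0
```

```bash
cat > look.py <<'E'
from h import *
import sys
def look(tag,p,L=0):
    log(); s,T,R=st(); m=p[:3]; print(s["clock"],"pot",pot(T,m).round(1),"F",s["force"].round(1),"q",s["qpos"].round(2),"T",T.round(1))
    for n,c in(("side",SC),("top",TC)):
        im=ctrl.get_image(n); cv2.imwrite(f"pics/{n}{tag}f.png",im[:,:,::-1])
        overlay(im,n,np.r_[m,L,p[4:]],f"pics/{n}{tag}.png",*c)
    ims=[]
    for n in("side","top"):
        u=proj(T,n)[0]; x0,y0=int(u[0])-50,int(u[1])-45; x0=max(0,x0);y0=max(0,y0)
        sc=4; im=cv2.imread(f"pics/{n}{tag}f.png")[y0:y0+90,x0:x0+100]; im=cv2.resize(im,None,fx=sc,fy=sc,interpolation=cv2.INTER_CUBIC); im=cv2.convertScaleAbs(im,alpha=1.6,beta=15)
        for d,cc in ((0,(0,0,255)),(-19,(0,255,0)),(-73,(255,0,0))):
            v=proj(T+R[:,0]*d,n)[0]; cv2.circle(im,tuple(((v-[x0,y0]+.5)*sc).astype(int)),2,cc,-1)
        ims.append(im); print(n,"crop origin",x0,y0)
    cv2.imwrite(f"pics/tip{tag}.png",np.hstack(ims))
if __name__=="__main__": look(sys.argv[1],fitp())
E
python3 look.py 5
```

```text
8.8 pot [-54.4  -6.5  91.7] F [-0.5 -0.1  0.7] q [ 0.95  0.43 -0.96  2.11  0.66  0.6  -0.56] T [ 493.7 -142.3  222.2]
side crop origin 231 208
top crop origin 323 223
```

View pics/tip5.png

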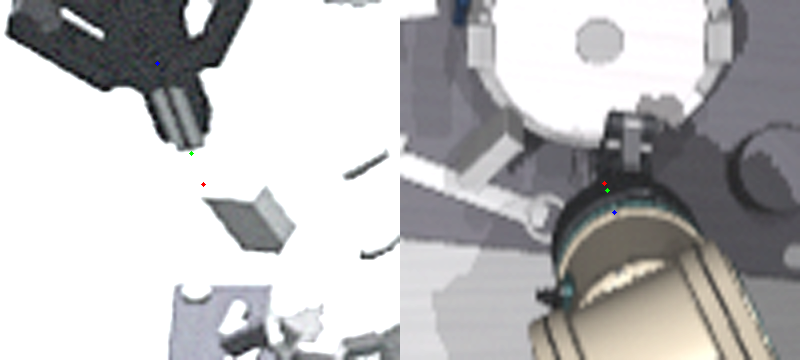

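View pics/side5.png

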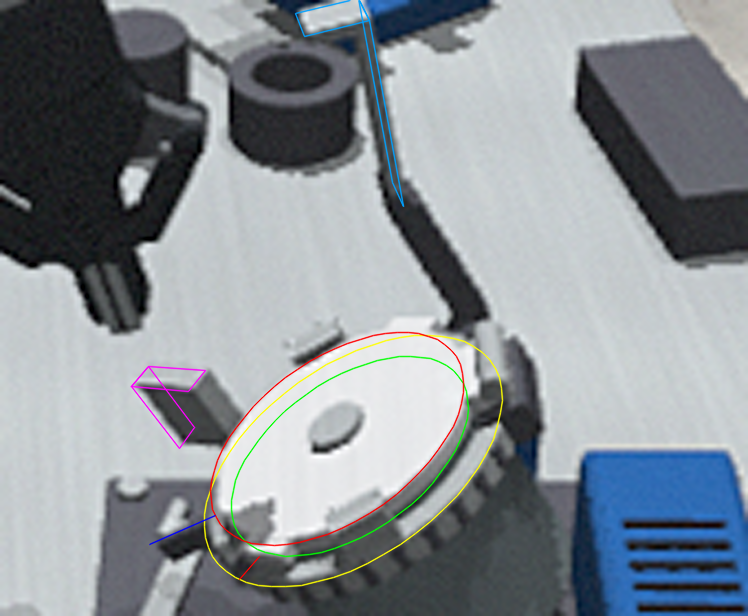

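View pics/top5.png

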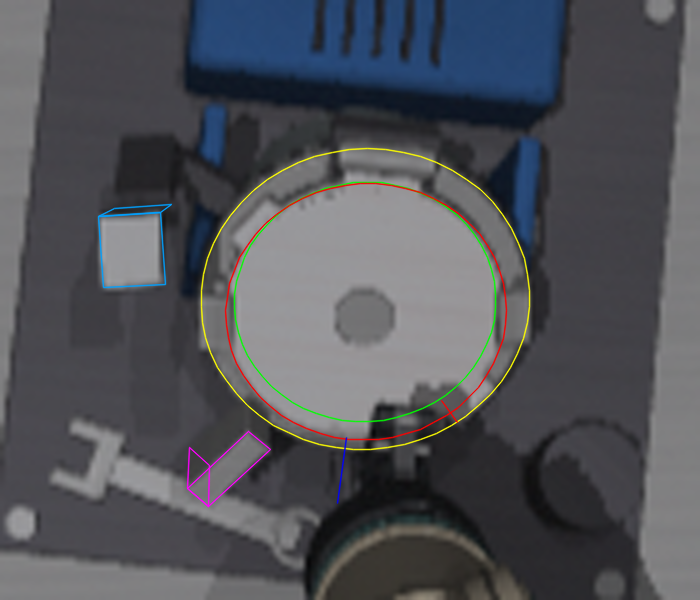

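```bash
cat >> h.py <<'E'
OFF=21.
def wingT(p,q,off,z,beta,r=98):
    w=np.radians(100)+q; t=np.array([-np.sin(w),np.cos(w),0])
    E=pol(r,w,z)+t*off
    R=Rtool(p,beta,np.degrees(w)-90); return p2w(E,p[:3])[0]+R[:,0]*OFF,R
E
python3 - <<'E'
from h import *
p=fitp(); s,T,R=st()
a=wingT(p,p[4],40,75,15); b=wingT(p,p[4],40,16,15)
print(a[0],b[0],pot(b[0],p[:3]))
plan(T,R,[(*a,1,9),(*b,1,3)])
E
```

```text
[ 470.72704853 -104.16752021  163.72123663] [ 500.0123045  -107.72051652  112.62573781] [-107.32765255   28.6692885    -4.28444235]
[{"dx": 0.007, "dy": 0.005, "dz": -0.007, "wx": -0.99, "wy": 0.01, "wz": 0.0, "fingers": 1.0}, {"dx": 0.007, "dy": 0.006, "dz": -0.006, "wx": -0.99, "wy": 0.01, "wz": 0.0, "fingers": 1.0}, {"dx": 0.007, "dy": 0.006, "dz": -0.005, "wx": -0.99, "wy": 0.01, "wz": 0.0, "fingers": 1.0}, {"dx": 0.007, "dy": 0.007, "dz": -0.005, "wx": -0.99, "wy": 0.01, "wz": 0.0, "fingers": 1.0}, {"dx": 0.007, "dy": 0.007, "dz": -0.004, "wx": -0.99, "wy": 0.01, "wz": 0.0, "fingers": 1.0}]
[{"dx": 0.008, "dy": 0.008, "dz": -0.003, "wx": -0.99, "wy": 0.01, "wz": 0.0, "fingers": 1.0}, {"dx": 0.007, "dy": 0.008, "dz": -0.002, "wx": -0.99, "wy": 0.01, "wz": 0.0, "fingers": 1.0}, {"dx": 0.008, "dy": 0.008, "dz": -0.002, "wx": -0.99, "wy": 0.01, "wz": 0.0, "fingers": 1.0}, {"dx": 0.007, "dy": 0.008, "dz": 0.0, "wx": -0.99, "wy": 0.01, "wz": 0.0, "fingers": 1.0}, {"dx": 0.025, "dy": -0.005, "dz": 0.004, "wx": 0.0, "wy": -0.01, "wz": 0.0, "fingers": 1.0}]
[{"dx": 0.026, "dy": -0.006, "dz": 0.004, "wx": 0.0, "wy": -0.01, "wz": 0.0, "fingers": 1.0}, {"dx": 0.025, "dy": -0.005, "dz": 0.004, "wx": 0.0, "wy": -0.01, "wz": 0.0, "fingers": 1.0}]
12 [ 499.8 -107.6  112.8]
```

{"name": "servo_tool", "arguments": {"rows": [{"dx": 0.007, "dy": 0.005, "dz": -0.007, "wx": -0.99, "wy": 0.01, "wz": 0.0, "fingers": 1.0}, {"dx": 0.007, "dy": 0.006, "dz": -0.006, "wx": -0.99, "wy": 0.01, "wz": 0.0, "fingers": 1.0}, {"dx": 0.007, "dy": 0.006, "dz": -0.005, "wx": -0.99, "wy": 0.01, "wz": 0.0, "fingers": 1.0}, {"dx": 0.007, "dy": 0.007, "dz": -0.005, "wx": -0.99, "wy": 0.01, "wz": 0.0, "fingers": 1.0}, {"dx": 0.007, "dy": 0.007, "dz": -0.004, "wx": -0.99, "wy": 0.01, "wz": 0.0, "fingers": 1.0}]}}

```text
clock: 9.52
eef_pos: [481.9, -120.3, 190.2]
tool_rot: [-0.508, 1.309, -0.115]
force: [0.0, -0.2, 0.5]
width: 0.1
```

{"name": "servo_tool", "arguments": {"rows": [{"dx": 0.008, "dy": 0.008, "dz": -0.003, "wx": -0.99, "wy": 0.01, "wz": 0.0, "fingers": 1.0}, {"dx": 0.007, "dy": 0.008, "dz": -0.002, "wx": -0.99, "wy": 0.01, "wz": 0.0, "fingers": 1.0}, {"dx": 0.008, "dy": 0.008, "dz": -0.002, "wx": -0.99, "wy": 0.01, "wz": 0.0, "fingers": 1.0}, {"dx": 0.007, "dy": 0.008, "dz": 0.0, "wx": -0.99, "wy": 0.01, "wz": 0.0, "fingers": 1.0}, {"dx": 0, "dy": 0, "dz": 0, "wx": 0.0, "wy": 0, "wz": 0.0, "fingers": 1.0}]}}

```text
clock: 10.15
eef_pos: [470.7, -102.8, 163.4]
tool_rot: [-0.928, 1.313, -0.124]
force: [0.0, -0.4, -0.5]
width: -0.0
```

```bash
python3 look.py 6;python3 - <<'E'
from h import *
p=fitp(); s,T,R=st()
b=wingT(p,p[4],40,16,15)
plan(T,R,[(*b,1,3)])
E
```

```text
10.15 pot [-107.6   30.    54.5] F [ 0.  -0.4 -0.5] q [ 0.89  0.54 -1.03  2.25  1.05  0.57 -0.11] T [ 470.7 -102.8  163.4]
side crop origin 219 220
top crop origin 304 234
[{"dx": 0.025, "dy": -0.006, "dz": 0.004, "wx": -0.01, "wy": -0.01, "wz": 0.0, "fingers": 1.0}, {"dx": 0.026, "dy": -0.005, "dz": 0.004, "wx": -0.01, "wy": -0.01, "wz": 0.0, "fingers": 1.0}, {"dx": 0.025, "dy": -0.006, "dz": 0.003, "wx": -0.01, "wy": -0.01, "wz": 0.0, "fingers": 1.0}]
3 [ 499.8 -108.   112.7]
```

View pics/tip6.png

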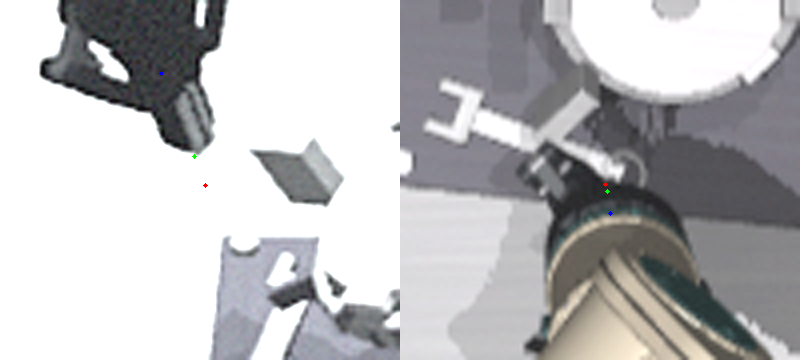

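```bash
cat >> h.py <<'E'
def wingT2(p,q,off,z,beta,r=98):
    w=np.radians(100)+q; t=np.array([-np.sin(w),np.cos(w),0])
    E=pol(r,w,z)+t*off
    R=Rtool(p,beta,np.degrees(w)-180); return p2w(E,p[:3])[0]+R[:,0]*OFF,R
E
python3 - <<'E'
from h import *
p=fitp(); s,T,R=st()
a=wingT2(p,p[4],36,75,15); b=wingT2(p,p[4],36,18,15)
plan(T,R,[(*a,1,16),(*b,1,3)])
E
```

```text
[{"dx": 0.0, "dy": 0.0, "dz": 0.0, "wx": 0.96, "wy": 0.0, "wz": 0.0, "fingers": 1.0}, {"dx": 0.0, "dy": 0.0, "dz": 0.0, "wx": 0.96, "wy": 0.0, "wz": 0.0, "fingers": 1.0}, {"dx": 0.0, "dy": 0.0, "dz": 0.0, "wx": 0.96, "wy": 0.0, "wz": 0.0, "fingers": 1.0}, {"dx": 0.0, "dy": 0.0, "dz": 0.0, "wx": 0.96, "wy": 0.0, "wz": 0.0, "fingers": 1.0}, {"dx": 0.0, "dy": 0.0, "dz": 0.0, "wx": 0.96, "wy": 0.0, "wz": 0.0, "fingers": 1.0}]
[{"dx": 0.0, "dy": 0.0, "dz": 0.0, "wx": 0.96, "wy": 0.0, "wz": 0.0, "fingers": 1.0}, {"dx": 0.0, "dy": 0.0, "dz": 0.0, "wx": 0.96, "wy": 0.0, "wz": 0.0, "fingers": 1.0}, {"dx": 0.0, "dy": 0.0, "dz": 0.0, "wx": 0.96, "wy": 0.0, "wz": 0.0, "fingers": 1.0}, {"dx": 0.0, "dy": 0.0, "dz": 0.0, "wx": 0.96, "wy": 0.0, "wz": 0.0, "fingers": 1.0}, {"dx": 0.0, "dy": 0.0, "dz": 0.0, "wx": 0.96, "wy": 0.0, "wz": 0.0, "fingers": 1.0}]
[{"dx": 0.0, "dy": 0.001, "dz": 0.0, "wx": 0.96, "wy": 0.0, "wz": 0.0, "fingers": 1.0}, {"dx": 0.0, "dy": 0.001, "dz": 0.001, "wx": 0.96, "wy": 0.0, "wz": 0.0, "fingers": 1.0}, {"dx": 0.0, "dy": 0.0, "dz": 0.0, "wx": 0.96, "wy": 0.0, "wz": 0.0, "fingers": 1.0}, {"dx": 0.0, "dy": 0.001, "dz": 0.0, "wx": 0.96, "wy": 0.0, "wz": 0.0, "fingers": 1.0}, {"dx": 0.0, "dy": 0.001, "dz": 0.001, "wx": 0.96, "wy": 0.0, "wz": 0.0, "fingers": 1.0}]
[{"dx": -0.001, "dy": 0.0, "dz": 0.0, "wx": 0.96, "wy": 0.0, "wz": 0.0, "fingers": 1.0}, {"dx": 0.025, "dy": 0.004, "dz": 0.005, "wx": -0.02, "wy": 0.0, "wz": 0.01, "fingers": 1.0}, {"dx": 0.024, "dy": 0.004, "dz": 0.005, "wx": -0.02, "wy": 0.0, "wz": 0.01, "fingers": 1.0}, {"dx": 0.025, "dy": 0.005, "dz": 0.005, "wx": -0.02, "wy": 0.0, "wz": 0.01, "fingers": 1.0}]
19 [ 501.6 -104.3  115.4]
```

{"name": "servo_tool", "arguments": {"rows": [{"dx": 0.0, "dy": 0.0, "dz": 0.0, "wx": 0.96, "wy": 0.0, "wz": 0.0, "fingers": 1.0}, {"dx": 0.0, "dy": 0.0, "dz": 0.0, "wx": 0.96, "wy": 0.0, "wz": 0.0, "fingers": 1.0}, {"dx": 0.0, "dy": 0.0, "dz": 0.0, "wx": 0.96, "wy": 0.0, "wz": 0.0, "fingers": 1.0}, {"dx": 0.0, "dy": 0.0, "dz": 0.0, "wx": 0.96, "wy": 0.0, "wz": 0.0, "fingers": 1.0}, {"dx": 0.0, "dy": 0.0, "dz": 0.0, "wx": 0.96, "wy": 0.0, "wz": 0.0, "fingers": 1.0}]}}

```text
clock: 10.88
eef_pos: [470.7, -103.9, 164.3]
tool_rot: [-0.427, 1.311, -0.131]
force: [-0.5, 0.5, -0.0]
width: 0.0
```

{"name": "servo_tool", "arguments": {"rows": [{"dx": 0.0, "dy": 0.0, "dz": 0.0, "wx": 0.96, "wy": 0.0, "wz": 0.0, "fingers": 1.0}, {"dx": 0.0, "dy": 0.0, "dz": 0.0, "wx": 0.96, "wy": 0.0, "wz": 0.0, "fingers": 1.0}, {"dx": 0.0, "dy": 0.0, "dz": 0.0, "wx": 0.96, "wy": 0.0, "wz": 0.0, "fingers": 1.0}, {"dx": 0.0, "dy": 0.0, "dz": 0.0, "wx": 0.96, "wy": 0.0, "wz": 0.0, "fingers": 1.0}, {"dx": 0.0, "dy": 0.0, "dz": 0.0, "wx": 0.96, "wy": 0.0, "wz": 0.0, "fingers": 1.0}]}}

```text
clock: 11.5
eef_pos: [470.8, -103.9, 164.3]
tool_rot: [0.075, 1.311, -0.131]
force: [-0.6, -0.0, -0.5]
width: 0.3
```

{"name": "servo_tool", "arguments": {"rows": [{"dx": 0.0, "dy": 0.001, "dz": 0.0, "wx": 0.96, "wy": 0.0, "wz": 0.0, "fingers": 1.0}, {"dx": 0.0, "dy": 0.001, "dz": 0.001, "wx": 0.96, "wy": 0.0, "wz": 0.0, "fingers": 1.0}, {"dx": 0.0, "dy": 0.0, "dz": 0.0, "wx": 0.96, "wy": 0.0, "wz": 0.0, "fingers": 1.0}, {"dx": 0.0, "dy": 0.001, "dz": 0.0, "wx": 0.96, "wy": 0.0, "wz": 0.0, "fingers": 1.0}, {"dx": 0.0, "dy": 0.001, "dz": 0.001, "wx": 0.96, "wy": 0.0, "wz": 0.0, "fingers": 1.0}]}}

```text
clock: 12.12
eef_pos: [473.2, -101.7, 164.9]
tool_rot: [0.578, 1.311, -0.131]
force: [0.4, -0.4, -0.4]
width: 0.0
```

{"name": "servo_tool", "arguments": {"rows": [{"dx": 0, "dy": 0.0, "dz": 0.0, "wx": 0.96, "wy": 0.0, "wz": 0.0, "fingers": 1.0}, {"dx": 0.025, "dy": 0.004, "dz": 0.005, "wx": 0, "wy": 0.0, "wz": 0.01, "fingers": 1.0}, {"dx": 0.024, "dy": 0.004, "dz": 0.005, "wx": 0, "wy": 0.0, "wz": 0.01, "fingers": 1.0}, {"dx": 0.025, "dy": 0.005, "dz": 0.005, "wx": 0, "wy": 0.0, "wz": 0.01, "fingers": 1.0}, {"dx": 0, "dy": 0, "dz": 0, "wx": 0, "wy": 0.0, "wz": 0, "fingers": 1.0}]}}

```text
clock: 12.75
eef_pos: [501.4, -104.5, 114.0]
tool_rot: [0.684, 1.311, -0.121]
force: [-0.6, -1.0, 0.0]
width: -0.2
```

```bash
python3 look.py 7;python3 - <<'E'
from h import *
p=fitp(); s,T,R=st()
tg=[(*wingT2(p,p[4],26,18,15),1,3)]
for q in (.6,.45,.3,.17): tg.append((*wingT2(p,q,22,18,15),1,3))
plan(T,R,tg)
E
```

```text
12.75 pot [-105.8   32.1   -3.6] F [-0.6 -1.   0. ] q [ 0.47  0.53 -0.43  2.24  0.95  0.26 -1.6 ] T [ 501.4 -104.5  114. ]
side crop origin 235 238
top crop origin 304 222
[{"dx": -0.001, "dy": 0.005, "dz": 0.0, "wx": -0.02, "wy": 0.0, "wz": 0.0, "fingers": 1.0}, {"dx": -0.001, "dy": 0.004, "dz": 0.0, "wx": -0.02, "wy": 0.0, "wz": 0.0, "fingers": 1.0}, {"dx": -0.001, "dy": 0.005, "dz": 0.0, "wx": -0.02, "wy": 0.0, "wz": 0.0, "fingers": 1.0}, {"dx": -0.001, "dy": 0.007, "dz": -0.001, "wx": 0.43, "wy": 0.0, "wz": 0.0, "fingers": 1.0}, {"dx": -0.001, "dy": 0.008, "dz": -0.001, "wx": 0.43, "wy": 0.0, "wz": 0.0, "fingers": 1.0}]
[{"dx": -0.001, "dy": 0.007, "dz": -0.002, "wx": 0.43, "wy": 0.0, "wz": 0.0, "fingers": 1.0}, {"dx": -0.001, "dy": 0.007, "dz": -0.001, "wx": 0.48, "wy": 0.0, "wz": 0.0, "fingers": 1.0}, {"dx": -0.001, "dy": 0.006, "dz": -0.002, "wx": 0.48, "wy": 0.0, "wz": 0.0, "fingers": 1.0}, {"dx": -0.001, "dy": 0.006, "dz": -0.002, "wx": 0.48, "wy": 0.0, "wz": 0.0, "fingers": 1.0}, {"dx": -0.001, "dy": 0.007, "dz": -0.001, "wx": 0.47, "wy": 0.0, "wz": 0.0, "fingers": 1.0}]
[{"dx": -0.001, "dy": 0.006, "dz": -0.001, "wx": 0.47, "wy": 0.0, "wz": 0.0, "fingers": 1.0}, {"dx": -0.002, "dy": 0.007, "dz": -0.002, "wx": 0.47, "wy": 0.0, "wz": 0.0, "fingers": 1.0}, {"dx": -0.001, "dy": 0.005, "dz": -0.001, "wx": 0.4, "wy": 0.0, "wz": 0.0, "fingers": 1.0}, {"dx": -0.001, "dy": 0.006, "dz": -0.001, "wx": 0.4, "wy": 0.0, "wz": 0.0, "fingers": 1.0}, {"dx": -0.001, "dy": 0.005, "dz": -0.002, "wx": 0.4, "wy": 0.0, "wz": 0.0, "fingers": 1.0}]
15 [547.1 -56.9 138. ]
```

View pics/tip7.png

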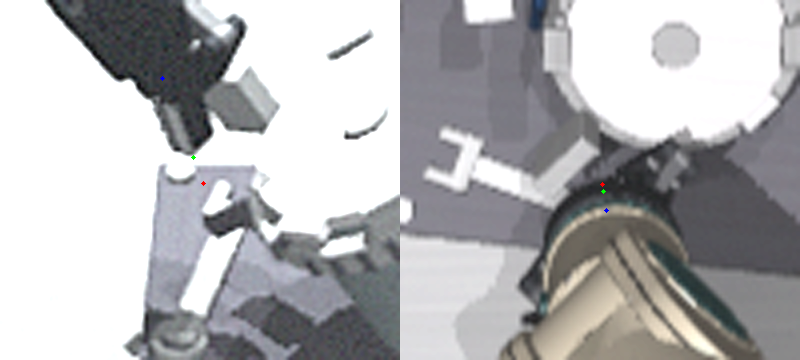

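```bash
python3 - <<'E'
from h import *
p=fitp(); s,T,R=st()
tg=[(*wingT2(p,p[4],28,18,22),1,3)]
for q in (.6,.45,.3,.18): tg.append((*wingT2(p,q,26,18,22),1,3))
plan(T,R,tg)
E
```

```text
[{"dx": -0.001, "dy": 0.003, "dz": -0.001, "wx": 0.05, "wy": 0.3, "wz": -0.24, "fingers": 1.0}, {"dx": -0.001, "dy": 0.003, "dz": -0.001, "wx": 0.05, "wy": 0.3, "wz": -0.24, "fingers": 1.0}, {"dx": -0.001, "dy": 0.003, "dz": 0.0, "wx": 0.05, "wy": 0.3, "wz": -0.24, "fingers": 1.0}, {"dx": -0.001, "dy": 0.007, "dz": -0.002, "wx": 0.43, "wy": 0.0, "wz": 0.0, "fingers": 1.0}, {"dx": -0.001, "dy": 0.006, "dz": -0.002, "wx": 0.43, "wy": 0.0, "wz": 0.0, "fingers": 1.0}]
[{"dx": -0.001, "dy": 0.006, "dz": -0.002, "wx": 0.43, "wy": 0.0, "wz": 0.0, "fingers": 1.0}, {"dx": -0.002, "dy": 0.007, "dz": -0.002, "wx": 0.47, "wy": 0.0, "wz": 0.0, "fingers": 1.0}, {"dx": -0.001, "dy": 0.006, "dz": -0.002, "wx": 0.47, "wy": 0.0, "wz": 0.0, "fingers": 1.0}, {"dx": -0.002, "dy": 0.006, "dz": -0.002, "wx": 0.47, "wy": 0.0, "wz": 0.0, "fingers": 1.0}, {"dx": -0.002, "dy": 0.006, "dz": -0.002, "wx": 0.46, "wy": 0.0, "wz": 0.0, "fingers": 1.0}]
[{"dx": -0.001, "dy": 0.007, "dz": -0.002, "wx": 0.46, "wy": 0.0, "wz": 0.0, "fingers": 1.0}, {"dx": -0.002, "dy": 0.006, "dz": -0.002, "wx": 0.46, "wy": 0.0, "wz": 0.0, "fingers": 1.0}, {"dx": -0.002, "dy": 0.005, "dz": -0.001, "wx": 0.36, "wy": -0.01, "wz": 0.0, "fingers": 1.0}, {"dx": -0.001, "dy": 0.005, "dz": -0.002, "wx": 0.36, "wy": -0.01, "wz": 0.0, "fingers": 1.0}, {"dx": -0.002, "dy": 0.005, "dz": -0.002, "wx": 0.36, "wy": -0.01, "wz": 0.0, "fingers": 1.0}]
15 [540.5 -57.6 135.9]
```

{"name": "servo_tool", "arguments": {"rows": [{"dx": -0.001, "dy": 0.003, "dz": -0.001, "wx": 0.05, "wy": 0.3, "wz": -0.24, "fingers": 1.0}, {"dx": -0.001, "dy": 0.003, "dz": -0.001, "wx": 0.05, "wy": 0.3, "wz": -0.24, "fingers": 1.0}, {"dx": -0.001, "dy": 0.003, "dz": 0.0, "wx": 0.05, "wy": 0.3, "wz": -0.24, "fingers": 1.0}, {"dx": -0.001, "dy": 0.007, "dz": -0.002, "wx": 0.43, "wy": 0.0, "wz": 0.0, "fingers": 1.0}, {"dx": -0.001, "dy": 0.006, "dz": -0.002, "wx": 0.43, "wy": 0.0, "wz": 0.0, "fingers": 1.0}]}}

```text
clock: 13.48
eef_pos: [507.8, -93.5, 120.0]
tool_rot: [0.773, 1.433, -0.142]
force: [0.0, -7.5, -0.6]
width: -0.1
```

{"name": "servo_tool", "arguments": {"rows": [{"dx": -0.001, "dy": 0.006, "dz": -0.002, "wx": 0.43, "wy": 0.0, "wz": 0.0, "fingers": 1.0}, {"dx": -0.002, "dy": 0.007, "dz": -0.002, "wx": 0.47, "wy": 0.0, "wz": 0.0, "fingers": 1.0}, {"dx": -0.001, "dy": 0.006, "dz": -0.002, "wx": 0.47, "wy": 0.0, "wz": 0.0, "fingers": 1.0}]}}

```text
clock: 13.85
eef_pos: [515.6, -81.9, 124.1]
tool_rot: [0.909, 1.434, -0.149]
force: [-3.6, -6.9, 1.7]
width: -0.1
```

```bash
python3 look.py 8;python3 - <<'E'
from h import *
p=fitp(); s,T,R=st(); E=pot(T-21*R[:,0],p[:3]); print("E",E.round(1)); print((Rpw(p[:3]).T@R).round(2).tolist())
for n in ("side","top"):
  for l in ("wing","pointer","mark"): print(n,l,[(round(x["conf"],2),np.round(x["point"],1)) for x in ctrl.mark_of(l,n)[:2]])
E
```

```text
13.85 pot [-90.9  56.2  -0.5] F [-3.6 -6.9  1.7] q [ 0.5   0.57 -0.58  2.08  0.67  0.52 -1.62] T [515.6 -81.9 124.1]
side crop origin 240 227
top crop origin 294 216
E [-82.6  57.1  18.9]
[[-0.38, 0.75, 0.55], [-0.0, 0.59, -0.81], [-0.93, -0.3, -0.22]]
side wing [(0.77, array([298.1, 256. ])), (0.61, array([329.3, 272.1]))]
side pointer [(0.91, array([300.4, 296.4])), (0.45, array([337.9, 211.1]))]
side mark [(0.7, array([295.6, 290.1]))]
top wing [(0.6, array([337.5, 252.4]))]
top pointer [(0.89, array([387.5, 257.7]))]
top mark [(0.87, array([371.1, 261.3]))]
```

View pics/tip8.png

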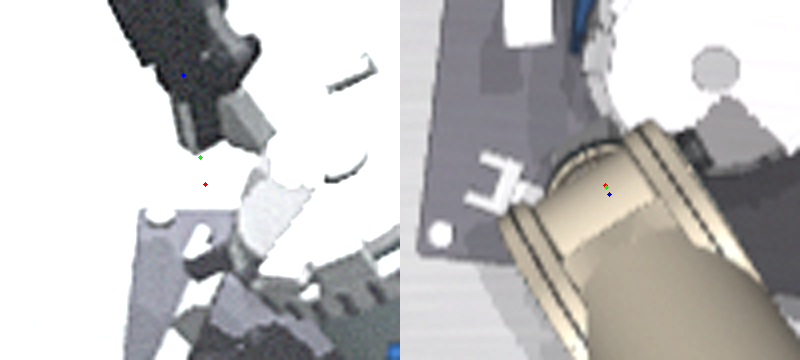

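View pics/side8.png

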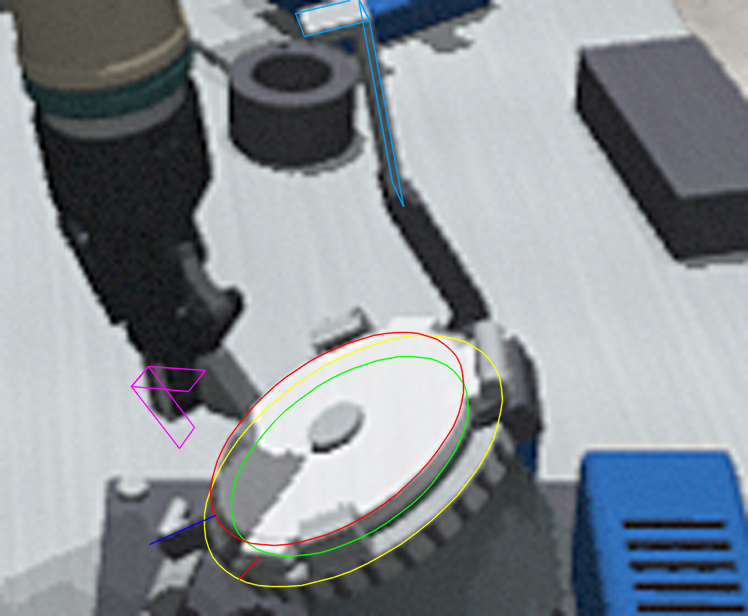

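{"name": "servo_tool", "arguments": {"rows": [{"dx": -0.002, "dy": 0.006, "dz": -0.002, "wx": 0.47, "wy": 0.0, "wz": 0.0, "fingers": 1.0}, {"dx": -0.002, "dy": 0.006, "dz": -0.002, "wx": 0.46, "wy": 0.0, "wz": 0.0, "fingers": 1.0}, {"dx": -0.001, "dy": 0.007, "dz": -0.002, "wx": 0.46, "wy": 0.0, "wz": 0.0, "fingers": 1.0}, {"dx": -0.002, "dy": 0.006, "dz": -0.002, "wx": 0.46, "wy": 0.0, "wz": 0.0, "fingers": 1.0}, {"dx": -0.002, "dy": 0.005, "dz": -0.001, "wx": 0.36, "wy": -0.01, "wz": 0.0, "fingers": 1.0}]}}

```text
clock: 14.88
eef_pos: [530.9, -66.2, 132.5]
tool_rot: [1.135, 1.436, -0.155]
force: [-4.0, -5.8, -0.5]
width: -0.1
```

```bash
cat > qest.py <<'E'
from h import *
from scipy.optimize import minimize_scalar
def qest(p,verbose=True):
    out={}
    for n in ("side","top"):
        ctrl.get_image(n)
        for l in ("wing","pointer","mark"):
            r=ctrl.mark_of(l,n)
            if not r: continue
            for x in r[:2]:
                u=np.array(x["point"])
                if l=="mark": print(n,l,round(x["conf"],2),u.round(1),proj(pts(p[:3],0,0,0)["mark"],n)[0].round(1)); continue
                f=lambda q: np.linalg.norm(proj(pts(p[:3],0,q,0)[l],n)[0]-u)
                o=min((minimize_scalar(f,bounds=(a,a+.6),method="bounded") for a in(-.3,.2,.7)),key=lambda o:o.fun)
                print(n,l,round(x["conf"],2),u.round(1),"q=%.3f res=%.1fpx"%(o.x,o.fun))
E
python3 look.py 9;python3 - <<'E'
from qest import *
p=fitp(); s,T,R=st(); E=pot(T-21*R[:,0],p[:3]); print("E",E.round(1),np.degrees(np.arctan2(E[1],E[0])),np.hypot(E[0],E[1])); qest(p)
E
```

```text
14.875 pot [-75.1  73.7   0.1] F [-4.  -5.8 -0.5] q [ 0.43  0.56 -0.53  2.04  0.59  0.55 -1.8 ] T [530.9 -66.2 132.5]
side crop origin 247 219
top crop origin 288 210
E [-66.5  74.3  19.4] 131.83137571788464 99.77540096090345
side wing 0.74 [307.8 249.6] q=0.257 res=2.8px
side pointer 0.76 [296.  294.8] q=0.295 res=1.0px
side mark 0.6 [296.6 287.9] [294.1 288.5]
top wing 0.7 [334.8 244. ] q=0.219 res=1.3px
top pointer 0.9 [379.7 256.1] q=0.371 res=2.3px
top pointer 0.63 [373.5 227.2] q=0.570 res=31.8px
top mark 0.95 [368.4 259.3] [368.2 260.6]
```

View pics/side9.png

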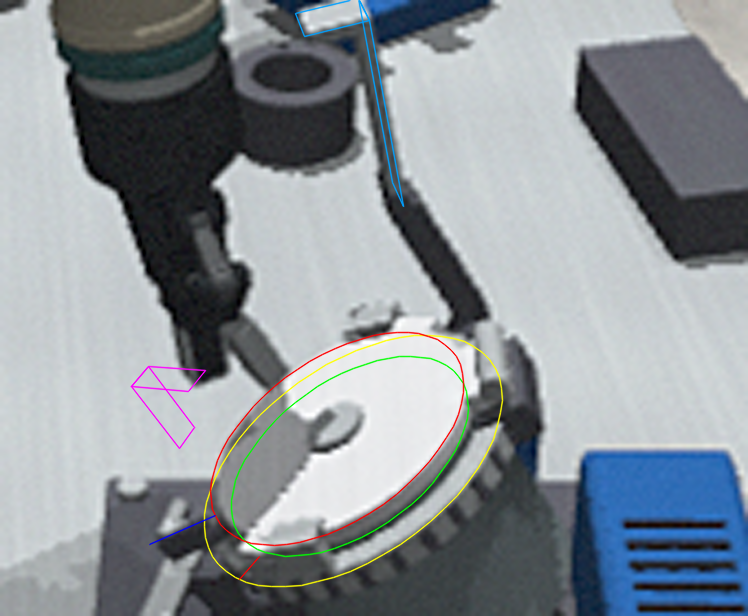

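```bash
python3 - <<'E'
from h import *
p=fitp(); s,T,R=st()
plan(T,R,[(*wingT2(p,.18,26.5,19,22),1,3),(*wingT2(p,.07,27,19,22),1,3)])
E
```

```text
[{"dx": -0.001, "dy": 0.004, "dz": -0.002, "wx": 0.23, "wy": 0.01, "wz": 0.01, "fingers": 1.0}, {"dx": -0.001, "dy": 0.005, "dz": -0.002, "wx": 0.23, "wy": 0.01, "wz": 0.01, "fingers": 1.0}, {"dx": -0.001, "dy": 0.004, "dz": -0.003, "wx": 0.23, "wy": 0.01, "wz": 0.01, "fingers": 1.0}, {"dx": -0.002, "dy": 0.004, "dz": -0.001, "wx": 0.33, "wy": 0.0, "wz": 0.0, "fingers": 1.0}, {"dx": -0.001, "dy": 0.005, "dz": -0.001, "wx": 0.33, "wy": 0.0, "wz": 0.0, "fingers": 1.0}]
[{"dx": -0.002, "dy": 0.004, "dz": -0.002, "wx": 0.33, "wy": 0.0, "wz": 0.0, "fingers": 1.0}]
6 [547.8 -53.2 140.8]
```

{"name": "servo_tool", "arguments": {"rows": [{"dx": -0.001, "dy": 0.004, "dz": -0.002, "wx": 0.23, "wy": 0.01, "wz": 0.01, "fingers": 1.0}, {"dx": -0.001, "dy": 0.005, "dz": -0.002, "wx": 0.23, "wy": 0.01, "wz": 0.01, "fingers": 1.0}, {"dx": -0.001, "dy": 0.004, "dz": -0.003, "wx": 0.23, "wy": 0.01, "wz": 0.01, "fingers": 1.0}, {"dx": -0.002, "dy": 0.004, "dz": -0.001, "wx": 0.33, "wy": 0.0, "wz": 0.0, "fingers": 1.0}, {"dx": -0.001, "dy": 0.005, "dz": -0.001, "wx": 0.33, "wy": 0.0, "wz": 0.0, "fingers": 1.0}]}}

```text
clock: 16.0
eef_pos: [543.7, -55.5, 138.5]
tool_rot: [1.307, 1.436, -0.123]
force: [-7.9, -5.6, 4.1]
width: -0.4
```

{"name": "servo_tool", "arguments": {"rows": [{"dx": -0.002, "dy": 0.003, "dz": -0.002, "wx": 0.33, "wy": 0.0, "wz": 0.0, "fingers": 1.0}]}}

```text
clock: 16.12
eef_pos: [545.8, -53.6, 140.2]
tool_rot: [1.344, 1.435, -0.121]
force: [-4.4, -4.5, -2.3]
width: 0.2
```

```bash
python3 look.py 10;python3 - <<'E'
from qest import *
p=fitp(); s,T,R=st(); E=pot(T-21*R[:,0],p[:3]); print("E",E.round(1),np.degrees(np.arctan2(E[1],E[0])),np.hypot(E[0],E[1])); qest(p)
b=cv2.imread("pics/side10f.png")[260:320,270:350]; cv2.imwrite("pics/ptr10.png",cv2.resize(b,None,fx=9,fy=9,interpolation=cv2.INTER_CUBIC))
E
```

```text
16.125 pot [-59.8  87.9   0.1] F [-4.4 -4.5 -2.3] q [ 0.38  0.56 -0.49  2.    0.53  0.57 -1.93] T [545.8 -53.6 140.2]
side crop origin 253 212
top crop origin 283 204
E [-51.4  88.4  19.5] 120.16326965362397 102.28418458905259
side wing 0.92 [314.3 244.5] q=0.066 res=2.4px
side pointer 0.69 [297.3 290. ] q=0.100 res=1.4px
side pointer 0.31 [316.2 243.1] q=-0.300 res=41.4px
side mark 0.72 [295.4 289.7] [294.1 288.5]
side mark 0.67 [287.1 198.9] [294.1 288.5]
top wing 0.82 [333.7 240.1] q=0.106 res=1.2px
top pointer 0.75 [371.9 258.2] q=0.109 res=1.1px
top mark 0.59 [368.9 260.4] [368.2 260.6]
```

View pics/ptr10.png

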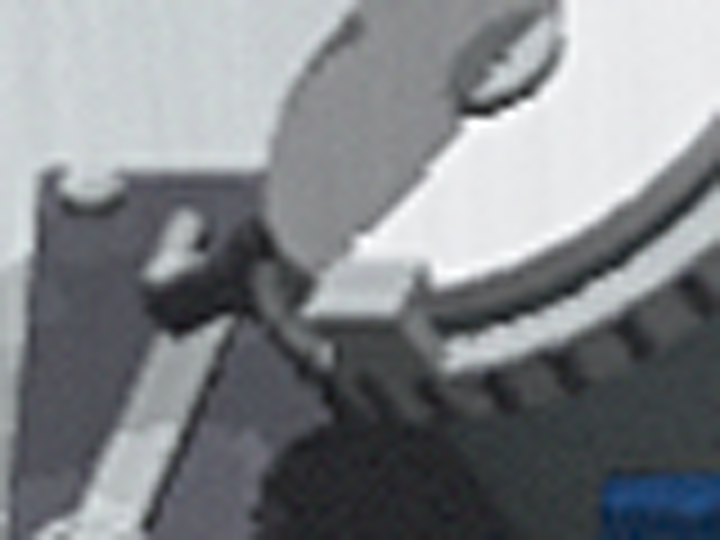

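View pics/top10.png

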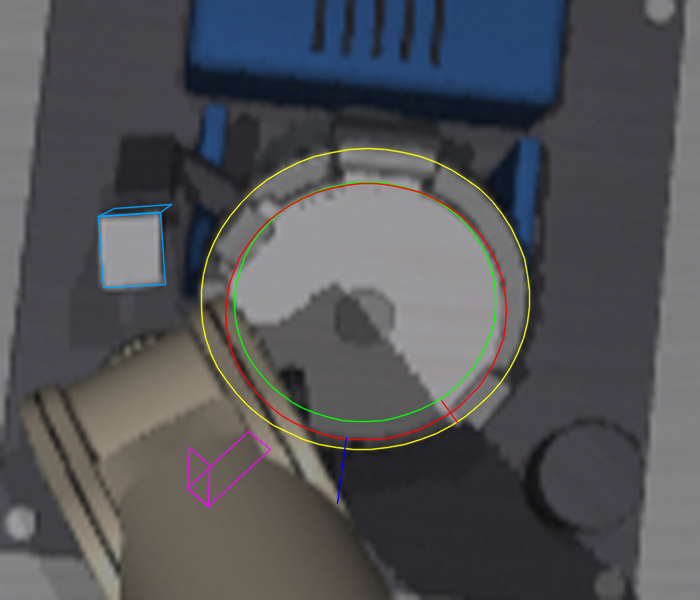

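```bash
python3 - <<'E'
from h import *
p=fitp(); s,T,R=st()
plan(T,R,[(*wingT2(p,.005,27,19,22,101),1,3)])
E
```

```text
[{"dx": -0.001, "dy": 0.003, "dz": -0.002, "wx": 0.2, "wy": 0.0, "wz": 0.01, "fingers": 1.0}, {"dx": -0.001, "dy": 0.004, "dz": -0.002, "wx": 0.2, "wy": 0.0, "wz": 0.01, "fingers": 1.0}, {"dx": -0.001, "dy": 0.003, "dz": -0.002, "wx": 0.2, "wy": 0.0, "wz": 0.01, "fingers": 1.0}]
3 [553.  -48.  143.5]
```

{"name": "servo_tool", "arguments": {"rows": [{"dx": -0.001, "dy": 0.003, "dz": -0.002, "wx": 0.2, "wy": 0.0, "wz": 0.0, "fingers": 1.0}, {"dx": -0.001, "dy": 0.004, "dz": -0.002, "wx": 0.2, "wy": 0.0, "wz": 0.0, "fingers": 1.0}, {"dx": -0.001, "dy": 0.003, "dz": -0.002, "wx": 0.2, "wy": 0.0, "wz": 0.0, "fingers": 1.0}, {"dx": 0, "dy": 0, "dz": 0, "wx": 0, "wy": 0.0, "wz": 0.0, "fingers": 1.0}]}}

```text
clock: 17.12
eef_pos: [552.7, -48.0, 143.5]
tool_rot: [1.409, 1.435, -0.117]
force: [-5.2, -3.5, 0.1]
width: 0.1
```

```bash
python3 look.py 11;python3 - <<'E'
from qest import *
p=fitp(); s,T,R=st(); E=pot(T-21*R[:,0],p[:3]); print("E",E.round(1),np.degrees(np.arctan2(E[1],E[0])),np.hypot(E[0],E[1])); qest(p)
E
```

```text
17.125 pot [-52.8  94.3  -0.1] F [-5.2 -3.5  0.1] q [ 0.36  0.56 -0.48  1.98  0.5   0.58 -1.98] T [552.7 -48.  143.5]
side crop origin 256 209
top crop origin 280 201
E [-44.9  94.3  19.3] 115.44098575101303 104.44412612180527
side wing 0.85 [315.8 243.3] q=0.022 res=2.1px
side pointer 0.85 [297.  287.8] q=0.000 res=1.2px
side pointer 0.58 [354.7 476.2] q=1.284 res=177.6px
side mark 0.65 [293.  288.8] [294.1 288.5]
top wing 0.95 [332.4 236.4] q=0.000 res=0.5px
top wing 0.24 [375.4 200.5] q=-0.300 res=49.3px
top pointer 0.71 [371.6 257.8] q=0.100 res=1.5px
top mark 0.78 [369.3 258.6] [368.2 260.6]
```

{"name": "servo_tool", "arguments": {"rows": [{"dx": 0, "dy": -0.02, "dz": 0, "wx": 0, "wy": 0.0, "wz": 0.0, "fingers": 1.0}, {"dx": -0.04, "dy": -0.04, "dz": 0, "wx": 0, "wy": 0.0, "wz": 0.0, "fingers": 1.0}, {"dx": -0.08, "dy": -0.02, "dz": 0, "wx": 0, "wy": 0.0, "wz": 0.0, "fingers": 1.0}, {"dx": -0.08, "dy": 0, "dz": 0.0, "wx": 0, "wy": 0.0, "wz": 0.0, "fingers": 1.0}, {"dx": -0.08, "dy": 0, "dz": 0.04, "wx": 0, "wy": 0.0, "wz": 0.0, "fingers": 1.0}]}}

```text
clock: 18.25
eef_pos: [468.5, -71.3, 342.7]
tool_rot: [1.439, 1.427, -0.079]
force: [0.5, -1.4, -0.5]
width: 0.2
```

```bash
python3 look.py 12;python3 - <<'E'
from qest import *
p=fitp();  qest(p)
a=cv2.imread("pics/side12f.png")[260:320,270:350]; t=cv2.imread("pics/top12f.png")[215:275,340:420]
cv2.imwrite("pics/ptr12.png",np.hstack([cv2.convertScaleAbs(cv2.resize(b,None,fx=5,fy=5,interpolation=cv2.INTER_CUBIC),alpha=1.6) for b in(a,t)]))
E
```

```text
18.25 pot [-23.2  61.  212.8] F [ 0.5 -1.4 -0.5] q [ 0.69  0.19 -0.71  1.89  0.16  0.97 -1.6 ] T [468.5 -71.3 342.7]
side crop origin 213 137
top crop origin 295 233
side pointer 0.94 [296.8 286.4] q=-0.058 res=0.9px
side mark 0.96 [294.6 292.3] [294.1 288.5]
side mark 0.2 [308.7 274.8] [294.1 288.5]
top wing 0.7 [331.8 234.3] q=-0.057 res=0.0px
top wing 0.39 [375.4 202. ] q=-0.300 res=48.5px
top pointer 0.82 [371.1 257.8] q=0.083 res=1.5px
top mark 0.55 [368.6 261.2] [368.2 260.6]
```

View pics/ptr12.png

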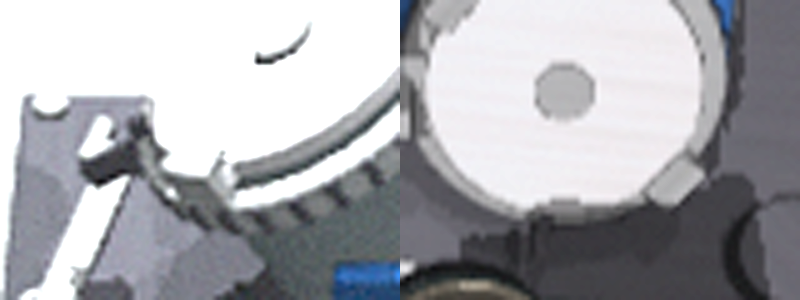

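View pics/top12.png

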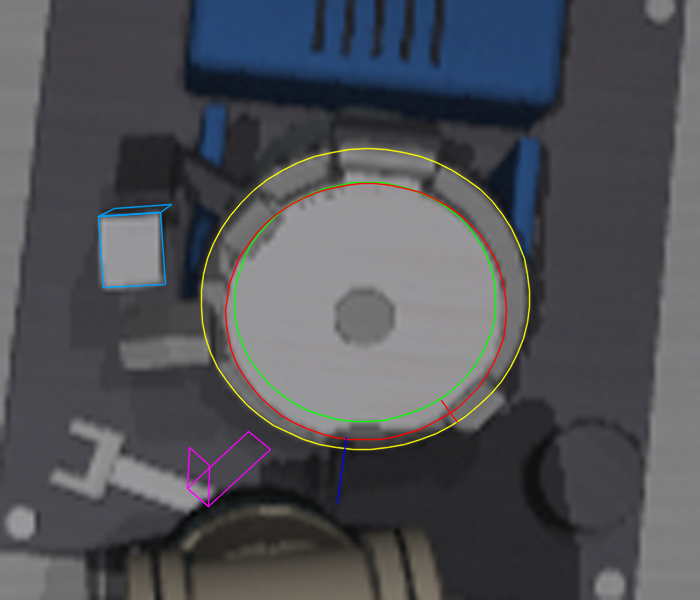

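View pics/side12.png

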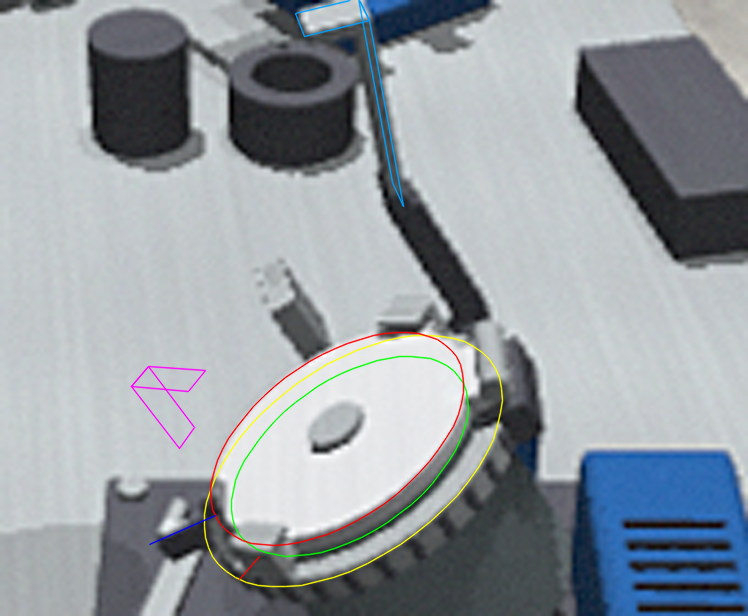

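```bash
cat > wov.py <<'E'
from h import *
import sys
tag=sys.argv[1]; p=fitp(); m=p[:3]; D=np.pi/180
def draw(n,crop,sc,q,col,big):
    def pl(P,c=True):
        uv=(proj(p2w(np.array(P),m),n)-[crop[0],crop[1]]+.5)*sc
        cv2.polylines(big,[uv.round().astype(np.int32)],c,col,1,cv2.LINE_AA)
    w=100*D+q
    wc=lambda r,t,z:np.array([r*np.cos(w)-t*np.sin(w),r*np.sin(w)+t*np.cos(w),z])
    pl([wc(72,-7,42),wc(114,-7,42),wc(114,7,42),wc(72,7,42)]); pl([wc(114,7,42),wc(114,7,-2)],False)
    for a in (55,235):
        a=a*D+q; cc=lambda r,t,z:np.array([r*np.cos(a)-t*np.sin(a),r*np.sin(a)+t*np.cos(a),z])
        pl([cc(62,-13,19),cc(78,-13,19),cc(78,13,19),cc(62,13,19)])
    a=np.pi+q; cc=lambda r,t,z:np.array([r*np.cos(a)-t*np.sin(a),r*np.sin(a)+t*np.cos(a),z])
    pl([cc(64,-3,1),cc(78,-3,1),cc(78,3,1),cc(64,3,1)])
def go(n,crop,sc,q):
    im=cv2.imread(f"pics/{n}{tag}f.png")[crop[1]:crop[3],crop[0]:crop[2]]
    big=cv2.resize(im,None,fx=sc,fy=sc,interpolation=cv2.INTER_CUBIC); big=cv2.convertScaleAbs(big,alpha=1.5 if n=="top" else 1.0)
    draw(n,crop,sc,q,(0,0,255),big); return big
qs=[float(x) for x in sys.argv[2:]]
S=np.hstack([go("side",(280,220,370,310),4,q) for q in qs]); Tt=np.hstack([go("top",(310,195,400,275),4,q) for q in qs])
o=np.vstack([S,Tt]); f=min(800/o.shape[1],600/o.shape[0],1); cv2.imwrite(f"pics/wov{tag}.png",cv2.resize(o,None,fx=f,fy=f,interpolation=cv2.INTER_AREA))
E
python3 wov.py 12 -0.04 0.04
```

```text
(no output)
```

View pics/wov12.png

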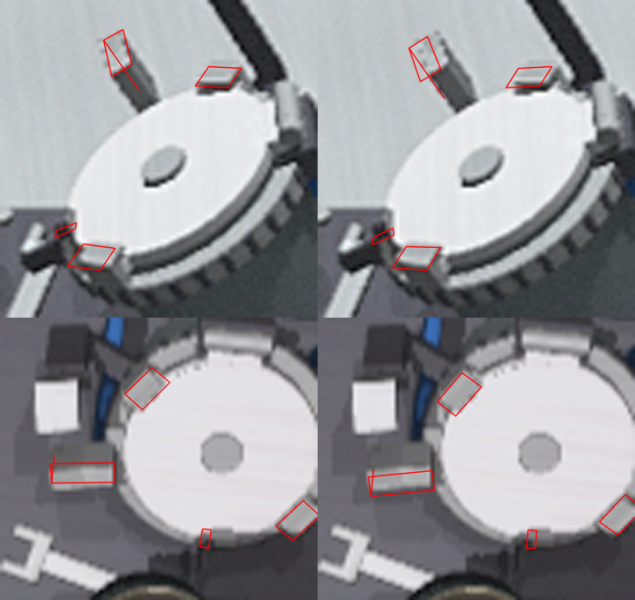

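```bash
python3 - <<'E'
from h import *
a=cv2.imread("pics/side12f.png")[272:304,282:322]; t=cv2.imread("pics/top12f.png")[245:277,350:390]
def e(b,al,be): return cv2.convertScaleAbs(cv2.resize(b,None,fx=10,fy=10,interpolation=cv2.INTER_CUBIC),alpha=al,beta=be)
A=e(a,1.5,0);B=e(t,2.5,-60)
p=fitp()
for im,n,o in((A,"side",(282,272)),(B,"top",(350,245))):
    for r in (72,82,108):
        u=(proj(p2w([-r,0,-2],p[:3]),n)[0]-o+.5)*10; cv2.circle(im,tuple(u.astype(int)),2,(0,0,255),-1)
cv2.imwrite("pics/pm12.png",np.hstack([A,B]))
E
```

```text
(no output)
```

View pics/pm12.png

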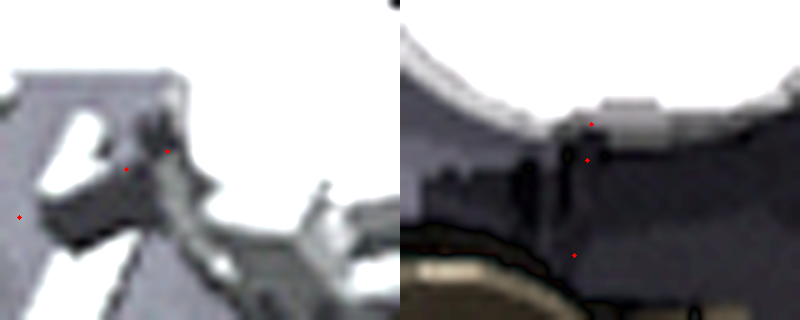

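```bash
cat >> h.py <<'E'
def keepT(p,k,d,h,beta=30,w=0,ang=-80):
    E=keep(d,h,k,w); R=Rtool(p,beta,ang); return p2w(E,p[:3])[0]+R[:,0]*OFF,R
E
python3 - <<'E'
from h import *
p=fitp(); s,T,R=st()
for h in (0,): print([ (d,p2w(keep(d,4,1.91),p[:3])[0].round(0)) for d in (0,70,98)], p2w(keep(98,-26,1.91),p[:3])[0].round())
a=keepT(p,1.91,75,45); print("E",a[0]-a[1][:,0]*21)
up=np.array([T[0]+30,T[1],430]); 
over=a[0].copy(); over[2]=430
plan(T,R,[(up,a[1],1,4),(over,a[1],1,5)])
plan(over,a[1],[(*a,1,3)])
E
```

```text
[(0, array([625., -41., 241.])), (70, array([613., -36., 310.])), (98, array([608., -34., 337.]))] [578. -35. 332.]
E [652.23259484 -33.48052967 321.76874601]
[{"dx": -0.029, "dy": 0.014, "dz": 0.001, "wx": 0.04, "wy": 0.04, "wz": -0.33, "fingers": 1.0}, {"dx": -0.029, "dy": 0.013, "dz": 0.001, "wx": 0.04, "wy": 0.04, "wz": -0.33, "fingers": 1.0}, {"dx": -0.03, "dy": 0.012, "dz": 0.001, "wx": 0.04, "wy": 0.04, "wz": -0.33, "fingers": 1.0}, {"dx": -0.03, "dy": 0.011, "dz": 0.0, "wx": 0.04, "wy": 0.04, "wz": -0.33, "fingers": 1.0}, {"dx": 0.0, "dy": 0.041, "dz": -0.009, "wx": 0.0, "wy": 0.0, "wz": 0.0, "fingers": 1.0}]
[{"dx": 0.0, "dy": 0.041, "dz": -0.009, "wx": 0.0, "wy": 0.0, "wz": 0.0, "fingers": 1.0}, {"dx": 0.0, "dy": 0.042, "dz": -0.009, "wx": 0.0, "wy": 0.0, "wz": 0.0, "fingers": 1.0}, {"dx": 0.0, "dy": 0.041, "dz": -0.009, "wx": 0.0, "wy": 0.0, "wz": 0.0, "fingers": 1.0}, {"dx": 0.0, "dy": 0.042, "dz": -0.01, "wx": 0.0, "wy": 0.0, "wz": 0.0, "fingers": 1.0}]
9 [652.5 -33.3 430.2]
[{"dx": 0.057, "dy": 0.0, "dz": 0.0, "wx": 0.0, "wy": 0.0, "wz": 0.0, "fingers": 1.0}, {"dx": 0.058, "dy": 0.0, "dz": 0.0, "wx": 0.0, "wy": 0.0, "wz": 0.0, "fingers": 1.0}, {"dx": 0.057, "dy": 0.0, "dz": 0.0, "wx": 0.0, "wy": 0.0, "wz": 0.0, "fingers": 1.0}]
3 [652.2 -33.5 301. ]
```

{"name": "servo_tool", "arguments": {"rows": [{"dx": -0.029, "dy": 0.014, "dz": 0.001, "wx": 0.04, "wy": 0.04, "wz": -0.33, "fingers": 1.0}, {"dx": -0.029, "dy": 0.013, "dz": 0.001, "wx": 0.04, "wy": 0.04, "wz": -0.33, "fingers": 1.0}, {"dx": -0.03, "dy": 0.012, "dz": 0.001, "wx": 0.04, "wy": 0.04, "wz": -0.33, "fingers": 1.0}, {"dx": -0.03, "dy": 0.011, "dz": 0.0, "wx": 0.04, "wy": 0.04, "wz": -0.33, "fingers": 1.0}, {"dx": 0.0, "dy": 0.041, "dz": -0.009, "wx": 0.0, "wy": 0.0, "wz": 0.0, "fingers": 1.0}]}}

```text
clock: 19.38
eef_pos: [530.5, -65.9, 432.4]
tool_rot: [1.163, 1.567, -0.378]
force: [0.5, 0.4, -0.3]
width: 0.2
```

{"name": "servo_tool", "arguments": {"rows": [{"dx": 0.0, "dy": 0.041, "dz": -0.009, "wx": 0.0, "wy": 0.0, "wz": 0.0, "fingers": 1.0}, {"dx": 0.0, "dy": 0.042, "dz": -0.009, "wx": 0.0, "wy": 0.0, "wz": 0.0, "fingers": 1.0}, {"dx": 0.0, "dy": 0.041, "dz": -0.009, "wx": 0.0, "wy": 0.0, "wz": 0.0, "fingers": 1.0}, {"dx": 0.0, "dy": 0.042, "dz": -0.01, "wx": 0.0, "wy": 0.0, "wz": 0.0, "fingers": 1.0}, {"dx": 0.0, "dy": 0, "dz": 0, "wx": 0.0, "wy": 0.0, "wz": 0.0, "fingers": 1.0}]}}

```text
clock: 20.0
eef_pos: [654.1, -32.2, 428.8]
tool_rot: [-2.573, 1.57, 2.173]
force: [-0.2, -0.2, -0.4]
width: -0.3
```

```bash
python3 look.py 13;python3 - <<'E'
from qest import *
p=fitp();  qest(p)
a=cv2.imread("pics/side13f.png")[265:305,280:330]; t=cv2.imread("pics/top13f.png")[240:280,345:395]
def e(b,al,be): return cv2.convertScaleAbs(cv2.resize(b,None,fx=8,fy=8,interpolation=cv2.INTER_CUBIC),alpha=al,beta=be)
cv2.imwrite("pics/pm13.png",np.hstack([e(a,1.3,0),e(t,2.0,-30)]))
E
python3 wov.py 13 -0.03 0.03
```

```text
20.0 pot [175.4 122.2 197.6] F [-0.2 -0.2 -0.4] q [ 0.34  0.57 -0.66  1.1   0.33  1.57 -1.78] T [654.1 -32.2 428.8]
side crop origin 306 82
top crop origin 274 136
side wing 0.82 [320. 244.] q=-0.056 res=4.8px
side pointer 0.97 [294.9 286.1] q=-0.062 res=1.0px
side mark 0.62 [293.3 287.8] [294.1 288.5]
side mark 0.21 [283.  200.4] [294.1 288.5]
top wing 0.67 [333.6 234. ] q=-0.065 res=1.8px
top pointer 0.51 [414.  266.5] q=0.968 res=24.5px
top mark 0.31 [148.  265.5] [368.2 260.6]
```

View pics/pm13.png

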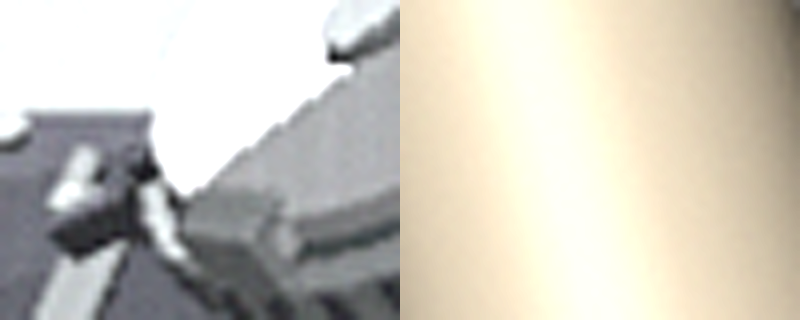

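View pics/wov13.png

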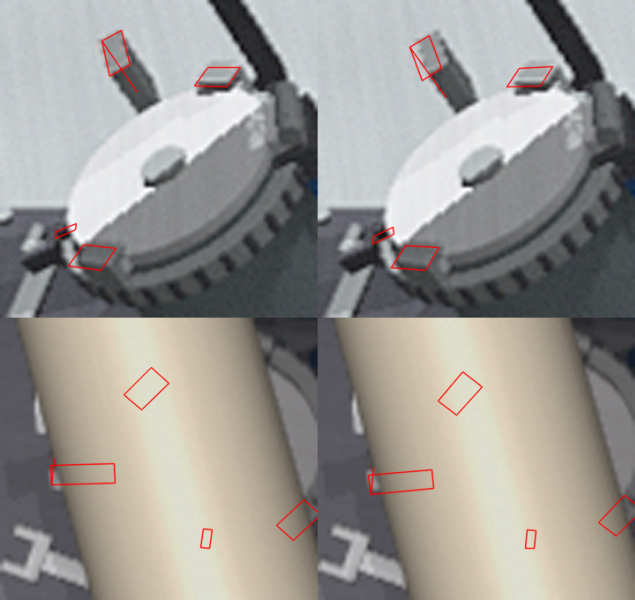

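View pics/tip13.png

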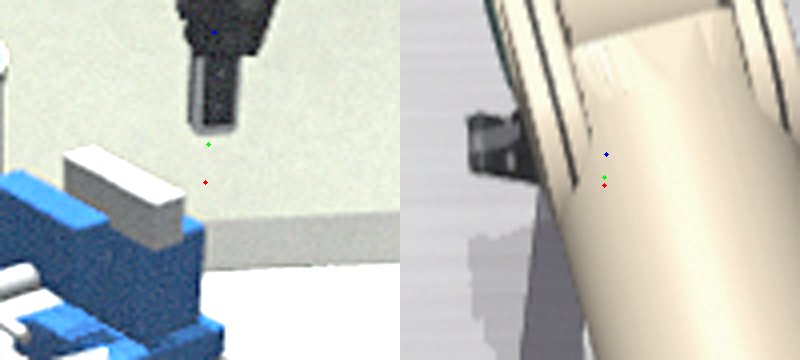

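```bash
cat > six.py <<'E'
from h import *
import sys
tag=sys.argv[1]; q=float(sys.argv[2]); p=fitp(); m=p[:3]; D=np.pi/180
rows=[]
for n in("side","top"):
    im=cv2.imread(f"pics/{n}{tag}f.png"); r=[]
    for kind,a0 in(("w",100),("c",55),("c",235)):
        a=a0*D+q; cc=lambda r_,t,z:np.array([r_*np.cos(a)-t*np.sin(a),r_*np.sin(a)+t*np.cos(a),z])
        P=[cc(72,-7,42),cc(114,-7,42),cc(114,7,42),cc(72,7,42)] if kind=="w" else [cc(62,-13,19),cc(78,-13,19),cc(78,13,19),cc(62,13,19)]
        uv=proj(p2w(np.array(P),m),n); c=uv.mean(0); x0,y0=(c-12).round().astype(int)
        b=im[y0:y0+24,x0:x0+24].astype(float); lo,hi=np.percentile(b,2),np.percentile(b,98); b=np.clip((b-lo)/(hi-lo)*255,0,255).astype(np.uint8)
        b=cv2.resize(b,None,fx=11,fy=11,interpolation=cv2.INTER_LINEAR)
        cv2.polylines(b,[((uv-[x0,y0]+.5)*11).round().astype(np.int32)],True,(0,0,255),1,cv2.LINE_AA); r.append(b)
    rows.append(np.hstack(r))
cv2.imwrite(f"pics/six{tag}.png",np.vstack(rows))
E
python3 six.py 12 0.0
```

```text
(no output)
```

View pics/six12.png

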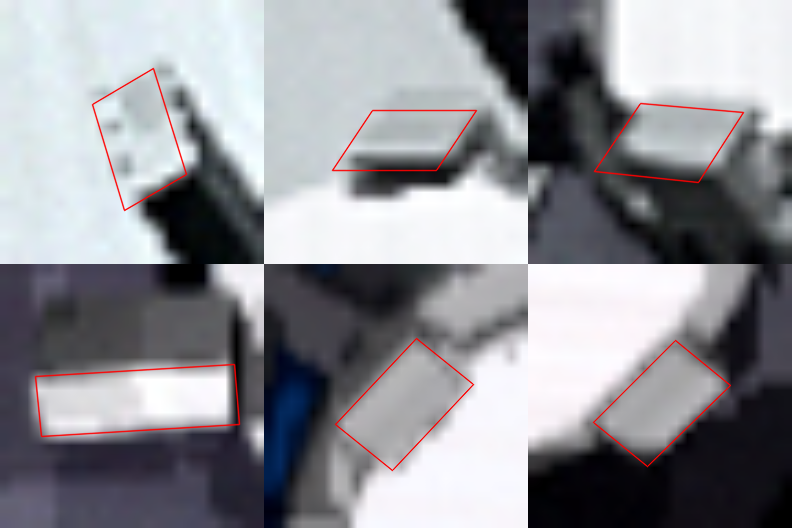

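```bash
python3 - <<'E'
from h import *
p=fitp(); s,T,R=st()
tg=[(*keepT(p,1.91,78,45),1,3),(*keepT(p,1.91,78,15),1,3)]
for k in (1.6,1.3,1.0,.7,.4,.15): tg.append((*keepT(p,k,74,13),1,2))
plan(T,R,tg)
E
```

```text
[{"dx": 0.057, "dy": -0.001, "dz": -0.001, "wx": 0.0, "wy": 0.0, "wz": -0.01, "fingers": 1.0}, {"dx": 0.057, "dy": 0.0, "dz": -0.001, "wx": 0.0, "wy": 0.0, "wz": -0.01, "fingers": 1.0}, {"dx": 0.057, "dy": -0.001, "dz": 0.0, "wx": 0.0, "wy": 0.0, "wz": -0.01, "fingers": 1.0}, {"dx": 0.002, "dy": -0.013, "dz": 0.0, "wx": 0.0, "wy": 0.0, "wz": 0.0, "fingers": 1.0}, {"dx": 0.003, "dy": -0.013, "dz": 0.0, "wx": 0.0, "wy": 0.0, "wz": 0.0, "fingers": 1.0}]
[{"dx": 0.002, "dy": -0.013, "dz": 0.001, "wx": 0.0, "wy": 0.0, "wz": 0.0, "fingers": 1.0}, {"dx": 0.005, "dy": -0.016, "dz": 0.0, "wx": 0.0, "wy": 0.01, "wz": 0.0, "fingers": 1.0}, {"dx": 0.006, "dy": -0.016, "dz": 0.001, "wx": 0.0, "wy": 0.01, "wz": 0.0, "fingers": 1.0}, {"dx": 0.007, "dy": -0.013, "dz": 0.0, "wx": 0.0, "wy": 0.0, "wz": 0.0, "fingers": 1.0}, {"dx": 0.006, "dy": -0.014, "dz": 0.001, "wx": 0.0, "wy": 0.0, "wz": 0.0, "fingers": 1.0}]
[{"dx": 0.01, "dy": -0.011, "dz": 0.001, "wx": 0.0, "wy": 0.0, "wz": 0.0, "fingers": 1.0}, {"dx": 0.011, "dy": -0.011, "dz": 0.001, "wx": 0.0, "wy": 0.0, "wz": 0.0, "fingers": 1.0}, {"dx": 0.013, "dy": -0.007, "dz": 0.001, "wx": 0.0, "wy": 0.0, "wz": 0.0, "fingers": 1.0}, {"dx": 0.013, "dy": -0.007, "dz": 0.001, "wx": 0.0, "wy": 0.0, "wz": 0.0, "fingers": 1.0}, {"dx": 0.014, "dy": -0.003, "dz": 0.001, "wx": 0.0, "wy": 0.0, "wz": 0.0, "fingers": 1.0}]
[{"dx": 0.015, "dy": -0.003, "dz": 0.001, "wx": 0.0, "wy": 0.0, "wz": 0.0, "fingers": 1.0}, {"dx": 0.012, "dy": 0.001, "dz": 0.001, "wx": 0.0, "wy": 0.0, "wz": 0.0, "fingers": 1.0}, {"dx": 0.013, "dy": 0.0, "dz": 0.002, "wx": 0.0, "wy": 0.0, "wz": 0.0, "fingers": 1.0}]
18 [547.4 -45.4 204.8]
```

{"name": "servo_tool", "arguments": {"rows": [{"dx": 0.057, "dy": -0.001, "dz": -0.001, "wx": 0.0, "wy": 0.0, "wz": -0.01, "fingers": 1.0}, {"dx": 0.057, "dy": 0.0, "dz": -0.001, "wx": 0.0, "wy": 0.0, "wz": -0.01, "fingers": 1.0}, {"dx": 0.057, "dy": -0.001, "dz": 0.0, "wx": 0.0, "wy": 0.0, "wz": -0.01, "fingers": 1.0}, {"dx": 0.0, "dy": 0, "dz": 0.0, "wx": 0.0, "wy": 0.0, "wz": 0.0, "fingers": 1.0}]}}

```text
clock: 21.0
eef_pos: [649.3, -33.9, 300.4]
tool_rot: [-1.372, 1.563, -2.912]
force: [0.6, 0.0, 0.5]
width: 0.1
```

```bash
python3 look.py 14
```

```text
21.0 pot [107.2 120.   88.7] F [0.6 0.  0.5] q [ 0.36  0.62 -0.65  1.37  0.37  1.28 -1.84] T [649.3 -33.9 300.4]
side crop origin 301 141
top crop origin 274 150
```

View pics/tip14.png

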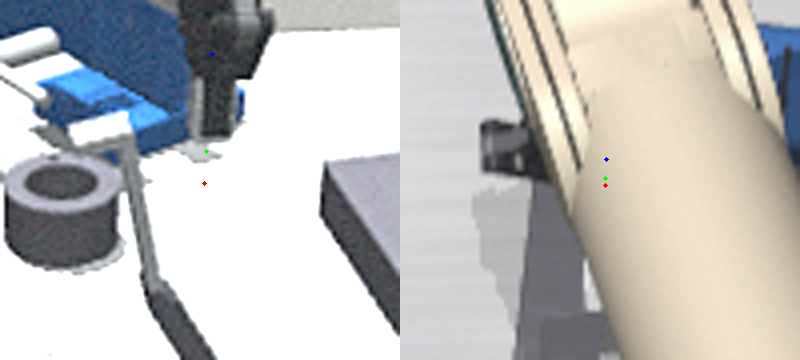

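{"name": "servo_tool", "arguments": {"rows": [{"dx": 0.015, "dy": 0, "dz": 0.0, "wx": 0.0, "wy": 0.0, "wz": 0.0, "fingers": 1.0}, {"dx": 0.003, "dy": -0.013, "dz": 0.0, "wx": 0.0, "wy": 0.0, "wz": 0.0, "fingers": 1.0}, {"dx": 0.003, "dy": -0.013, "dz": 0.0, "wx": 0.0, "wy": 0.0, "wz": 0.0, "fingers": 1.0}, {"dx": 0.002, "dy": -0.013, "dz": 0.001, "wx": 0.0, "wy": 0.0, "wz": 0.0, "fingers": 1.0}, {"dx": 0.005, "dy": -0.016, "dz": 0.0, "wx": 0.0, "wy": 0.0, "wz": 0.0, "fingers": 1.0}]}}

```text
clock: 21.72
eef_pos: [610.3, -34.9, 283.1]
tool_rot: [0.927, 1.569, -0.613]
force: [1.3, 0.4, 0.7]
width: 0.2
```

{"name": "servo_tool", "arguments": {"rows": [{"dx": 0.006, "dy": -0.016, "dz": 0.001, "wx": 0.0, "wy": 0, "wz": 0.0, "fingers": 1.0}, {"dx": 0.007, "dy": -0.013, "dz": 0.0, "wx": 0.0, "wy": 0.0, "wz": 0.0, "fingers": 1.0}, {"dx": 0.006, "dy": -0.014, "dz": 0.001, "wx": 0.0, "wy": 0.0, "wz": 0.0, "fingers": 1.0}]}}

```text
clock: 22.1
eef_pos: [577.7, -37.4, 268.1]
tool_rot: [0.044, 1.57, -1.496]
force: [1.2, 0.7, -0.3]
width: -0.0
```

```bash
python3 look.py 15
```

```text
22.1 pot [ 29.8 107.8  96. ] F [ 1.2  0.7 -0.3] q [ 0.44  0.53 -0.66  1.63  0.36  1.11 -1.86] T [577.7 -37.4 268.1]
side crop origin 267 157
top crop origin 277 185
```

View pics/tip15.png

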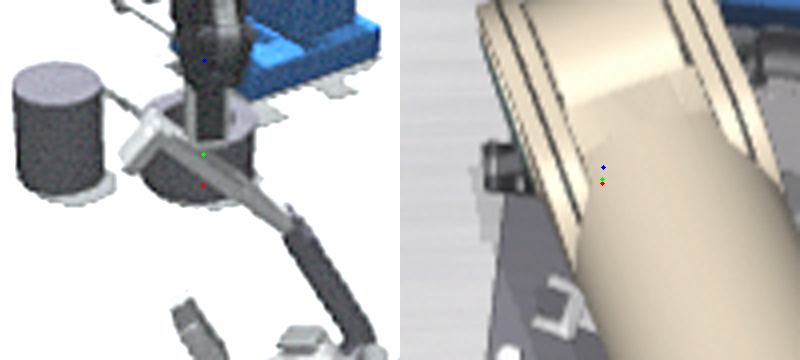

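{"name": "servo_tool", "arguments": {"rows": [{"dx": 0.01, "dy": -0.011, "dz": 0.001, "wx": 0.0, "wy": 0.0, "wz": 0.0, "fingers": 1.0}, {"dx": 0.011, "dy": -0.011, "dz": 0.001, "wx": 0.0, "wy": 0.0, "wz": 0.0, "fingers": 1.0}, {"dx": 0.013, "dy": -0.007, "dz": 0.001, "wx": 0.0, "wy": 0.0, "wz": 0.0, "fingers": 1.0}, {"dx": 0.013, "dy": -0.007, "dz": 0.001, "wx": 0.0, "wy": 0.0, "wz": 0.0, "fingers": 1.0}, {"dx": 0.014, "dy": -0.003, "dz": 0.001, "wx": 0.0, "wy": 0.0, "wz": 0.0, "fingers": 1.0}]}}

```text
clock: 22.82
eef_pos: [548.6, -42.2, 221.7]
tool_rot: [-0.658, 1.569, -2.197]
force: [0.3, 0.6, 0.8]
width: -0.3
```

{"name": "servo_tool", "arguments": {"rows": [{"dx": 0.015, "dy": -0.003, "dz": 0.001, "wx": 0.0, "wy": 0.0, "wz": 0.0, "fingers": 1.0}, {"dx": 0.012, "dy": 0.001, "dz": 0.001, "wx": 0.0, "wy": 0.0, "wz": 0.0, "fingers": 1.0}]}}

```text
clock: 23.08
eef_pos: [547.3, -43.7, 201.3]
tool_rot: [-0.871, 1.569, -2.411]
force: [0.6, 0.9, 1.4]
width: -0.1
```

```bash
python3 look.py 16
```

```text
23.075 pot [-29.   97.9  52.9] F [0.6 0.9 1.4] q [ 0.45  0.56 -0.64  1.8   0.41  0.92 -1.91] T [547.3 -43.7 201.3]
side crop origin 253 187
top crop origin 279 201
```

View pics/tip16.png

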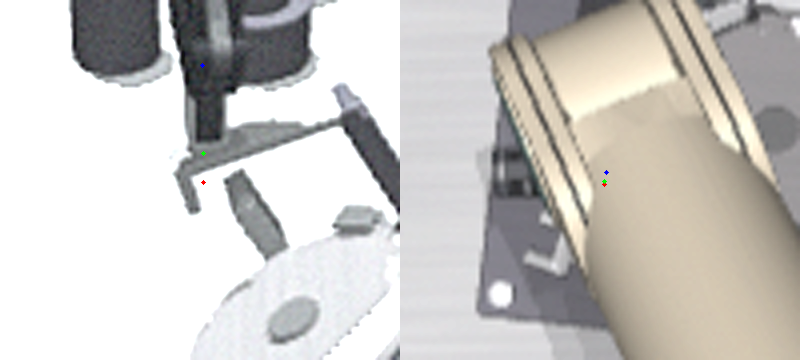

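{"name": "servo_tool", "arguments": {"rows": [{"dx": 0.012, "dy": 0.005, "dz": 0.001, "wx": 0.0, "wy": 0.0, "wz": 0.0, "fingers": 1.0}, {"dx": 0.01, "dy": 0.005, "dz": 0.001, "wx": 0.0, "wy": 0.0, "wz": 0.0, "fingers": 1.0}]}}

```text
clock: 23.42
eef_pos: [554.7, -44.8, 185.6]
tool_rot: [-1.064, 1.569, -2.604]
force: [-14.9, 1.2, 42.7]
width: 0.1
```

{"name": "servo_tool", "arguments": {"rows": [{"dx": 0.006, "dy": 0.003, "dz": 0, "wx": 0.0, "wy": 0.0, "wz": 0.0, "fingers": 1.0}]}}

```text
clock: 23.55
eef_pos: [554.9, -44.8, 185.0]
tool_rot: [-0.905, 1.564, -2.446]
force: [-25.8, -1.1, 62.4]
width: -0.1
```

{"name": "servo_tool", "arguments": {"rows": [{"dx": 0.006, "dy": 0.003, "dz": 0, "wx": 0.0, "wy": 0.0, "wz": 0.0, "fingers": 1.0}]}}

```text
clock: 23.68
eef_pos: [555.2, -44.8, 184.3]
tool_rot: [-0.824, 1.56, -2.365]
force: [-39.3, -2.1, 94.9]
width: -0.1
```

```bash
python3 look.py 17
```

```text
23.675 pot [-30.6  97.8  34.2] F [-39.3  -2.1  94.9] q [ 0.43  0.59 -0.62  1.79  0.43  0.91 -1.93] T [555.2 -44.8 184.3]
side crop origin 257 193
top crop origin 279 198
```

View pics/tip17.png

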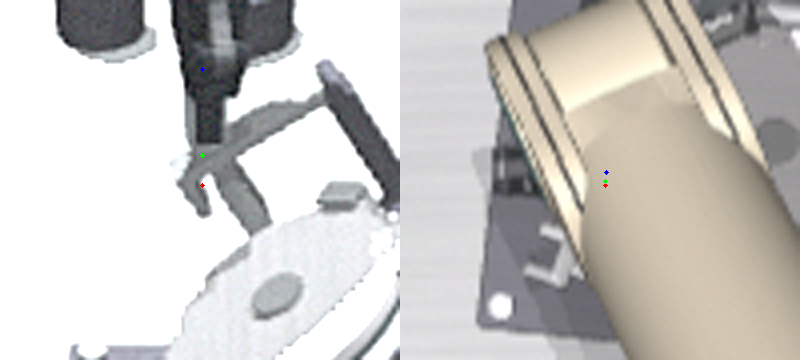

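{"name": "servo_tool", "arguments": {"rows": [{"dx": -0.012, "dy": -0.006, "dz": 0, "wx": 0.0, "wy": 0.0, "wz": 0.0, "fingers": 1.0}, {"dx": -0.04, "dy": -0.01, "dz": 0, "wx": 0.0, "wy": 0.0, "wz": 0.0, "fingers": 1.0}, {"dx": -0.08, "dy": -0.01, "dz": 0, "wx": 0.0, "wy": 0.0, "wz": 0.0, "fingers": 1.0}, {"dx": -0.08, "dy": -0.01, "dz": 0, "wx": 0.0, "wy": 0.0, "wz": 0.0, "fingers": 1.0}, {"dx": -0.08, "dy": -0.01, "dz": 0, "wx": 0.0, "wy": 0.0, "wz": 0.0, "fingers": 1.0}]}}

```text
clock: 24.4
eef_pos: [525.2, -45.8, 397.5]
tool_rot: [0.04, 1.57, -1.499]
force: [1.4, -0.3, 0.4]
width: 0.3
```

{"name": "servo_tool", "arguments": {"rows": [{"dx": 0, "dy": -0.08, "dz": -0.02, "wx": 0.0, "wy": 0.0, "wz": 0.0, "fingers": 1.0}, {"dx": 0, "dy": -0.08, "dz": -0.02, "wx": 0.0, "wy": 0.0, "wz": 0.0, "fingers": 1.0}, {"dx": 0, "dy": 0, "dz": -0.08, "wx": 0.0, "wy": 0.0, "wz": 0.0, "fingers": 1.0}, {"dx": 0, "dy": 0, "dz": -0.08, "wx": 0.0, "wy": 0.0, "wz": 0.0, "fingers": 1.0}, {"dx": 0, "dy": 0, "dz": -0.08, "wx": 0.0, "wy": 0.0, "wz": 0.0, "fingers": 1.0}]}}

```text
clock: 25.02
eef_pos: [399.1, 161.8, 395.9]
tool_rot: [0.808, 1.569, -0.733]
force: [1.2, 0.8, 0.1]
width: -0.1
```

```bash
python3 - <<'E'
from h import *
p=fitp(); p[4]=0; p[5]=0; np.save("fit.npy",p)
E
python3 look.py 18; python3 six.py 18 0.0; python3 - <<'E'
from qest import *
qest(fitp())
E
```

```text
25.025 pot [-80.6 284.1 307.3] F [1.2 0.8 0.1] q [ 0.31  0.19 -0.92  1.76  0.16  1.27 -2.19] T [399.1 161.8 395.9]
side crop origin 175 66
top crop origin 178 270
side wing 0.93 [318.  243.5] q=-0.020 res=3.4px
side pointer 0.86 [294.9 285. ] q=-0.102 res=1.2px
side mark 0.57 [294.4 289. ] [294.1 288.5]
side mark 0.44 [317.6 243.5] [294.1 288.5]
top wing 0.58 [333.2 235.1] q=-0.034 res=1.4px
top wing 0.55 [494.4 235.5] q=1.300 res=134.8px
top pointer 0.71 [374.9 201.9] q=1.300 res=47.8px
top pointer 0.58 [369.7 257.2] q=0.037 res=2.0px
top mark 0.9 [368.7 260. ] [368.2 260.6]
```

View pics/side18.png

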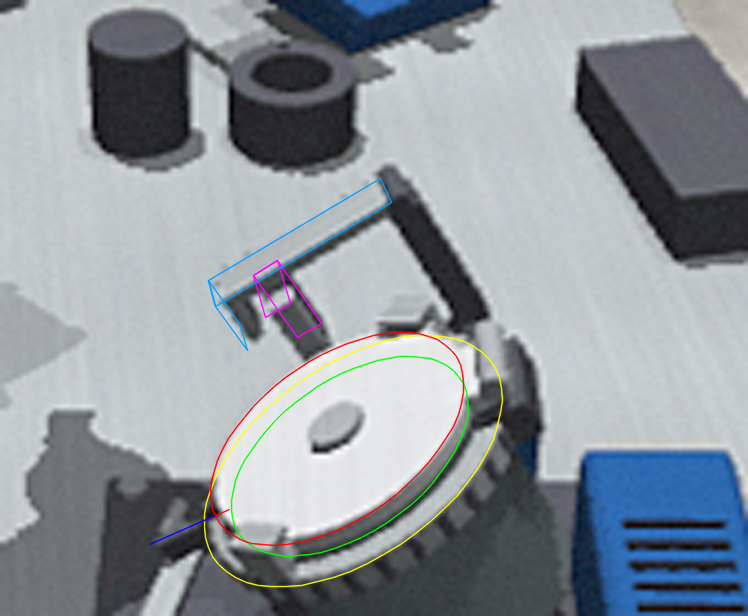

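View pics/top18.png

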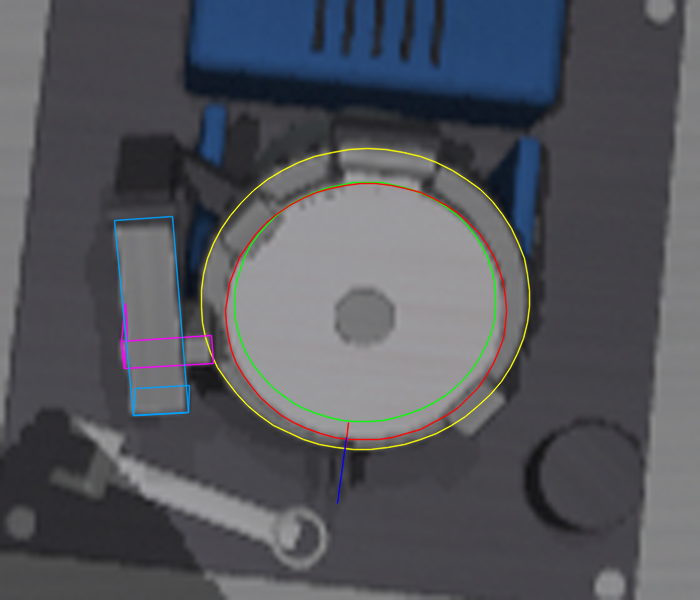

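View pics/six18.png

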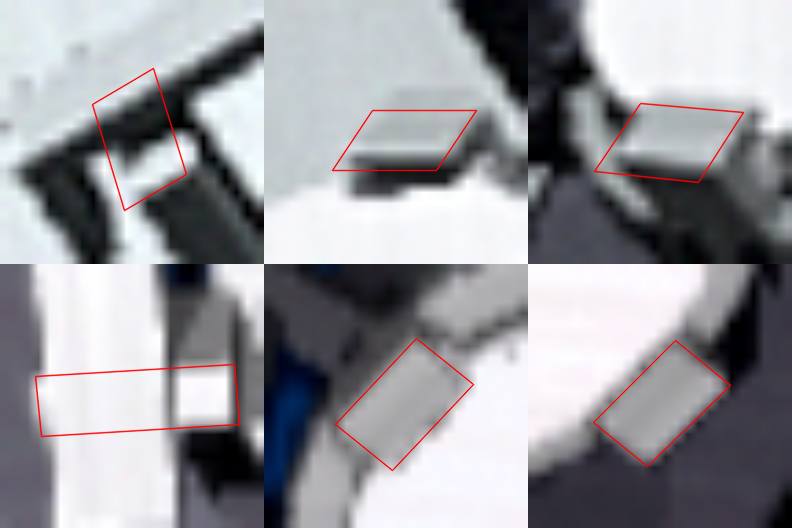

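```bash
python3 - <<'E'
from h import *
p=fitp()
a=cv2.imread("pics/side18f.png")[268:304,280:320]; t=cv2.imread("pics/top18f.png")[245:281,350:390]
def e(b):
    b=b.astype(float); lo,hi=np.percentile(b,1),np.percentile(b,70); return cv2.resize(np.clip((b-lo)/(hi-lo)*220,0,255).astype(np.uint8),None,fx=10,fy=10,interpolation=cv2.INTER_CUBIC)
cv2.imwrite("pics/pm18.png",np.hstack([e(a),e(t)]))
E
```

```text
(no output)
```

View pics/pm18.png

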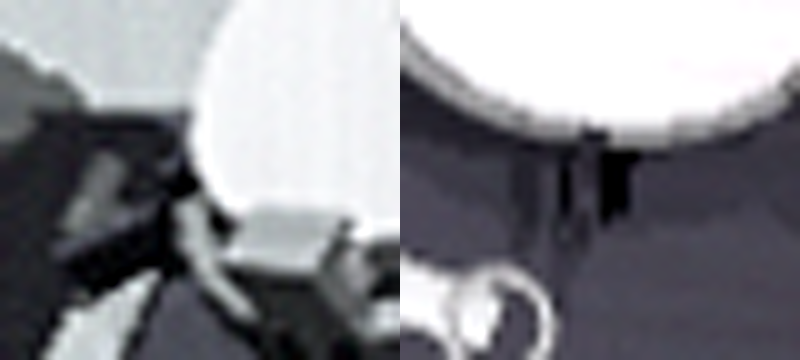

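```bash
python3 -c "
from cell import ctrl
print(ctrl.finish_job()); print(ctrl.read_state()['clock'])"
```

```text
the job is handed in; nothing more can be done
None
the job is handed in; nothing more can be done
```

I shut the lid, turned the collar to its mark and folded the keeper down, in that order, and handed the job in at about 26 s. The system gave no verdict.

- **Lid:** I pressed it until it hit its stop, at about 48 N. With the arm clear, the model of the shut lid matched both camera pictures.
- **Collar:** I pushed the wing clockwise with the shut fingers. The wing and claw outlines match an angle of about 0, give or take 0.02 rad. In the last top picture the pointer rib lines up with the mark to about half a pixel, roughly 1 mm.
- **Keeper:** I folded it over the wing to its stop. The folded-flap outline matches both pictures, and the lip sits in front of the wing.
- **Loose things:** I saw no sign that any of them had moved, but I made no separate check of their positions.
- **Robot:** it ended well clear of the machine, touching nothing.

Some things disagreed or came close to a limit:

- **Fingertips:** in the pictures they sat 20 to 28 mm behind the reported tool point, so I relied on contact force and pictures instead of the reported position.
- **Point network:** its collar readings scattered in the last check, with plausible values from -0.10 to +0.04 rad. I trusted the outlines and the close-up of pointer and mark instead.
- **Keeper press:** the wrist force peaked at about 103 N against the keeper's stop, under the 120 N limit but higher than I meant. It was the fingertips that pressed, not the gripper's body.

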